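# Thread the headset spacers and hang them in the bin

### The arm

A 6-joint arm with a two-finger parallel gripper is mounted at the origin on the work surface. World frame = base frame: x ahead of the robot, y to its left, z up, the work surface at z = 0. Lengths are in m, angles in rad, forces in N, time in s.
With the tool pointing down it reaches from about 0.375 to 0.9 m from the base axis. Payload 3.1 kg.
Tool frame: the origin (TCP) lies midway between the tips of the shut fingers; the grasp point (between the pads) lies 19 mm behind it; z points along the fingers, y is the line along which they close (so a half turn about z gives the same grasp; the last joint's range is limited). The gripper opens to 87 mm and grips with 3 to 60 N. Pads are 19 mm wide; open, the fingers measure 117 mm over their backs; the gripper's body (75 mm by 190 mm) begins 51 mm behind the grasp point.
Start: joints at [-1.512, 0.527, 1.433, -0, 1.181, -0.178], TCP at [0.147, -0.607, 0.223] pointing down, gripper open.
Joint ranges: [-3.08, 3.08], [-0.75, 2.2], [0.22, 2.44], [-1.43, 4.57], [0, 2.65], [-2.85, 2.85]. Speed limits (rad/s): [2.79, 2.79, 3.14, 3.14, 3.14, 3.14].

### API

Orientations are given as a unit quaternion [x, y, z, w].
In Python, from station import bot, viewer, ticket gives the robot as it stands.
- The arm moves only by the shell command python3 -m pendant 'ROWS' [FORCE]. ROWS is JSON, a list of rows, each an object with "offset": the shift along the tool's x, y, z scaled (see below), a list of three; "roll": the turn about the tool's z scaled (see below); "jaw": the opening, from 0 (shut) to 1 (fully open). A call has 1 to 12 rows; each row shifts and turns the commanded pose from where the row before left it, along the tool's axes as they then stand; what a row does not reach is not made up. The controller multiplies each number of a shift by 0.06 m and each number of a turn by 0.1 rad. A row lasts 1/8 s, in which the tool goes at most 62.5 mm and 10.7 degrees, less where a joint would pass 70% of its speed; a pose out of reach is approached as far as the arm can. A call with a number of a shift or a turn outside -1 to 1 is refused whole. A call with a gripper value outside its range is refused whole. The fingers move at their own pace and stop on an object; FORCE is the grip in N (left out, the last holds). Time passes only in rows, so rows that do not move let the fingers close. It gives the time, the measured TCP pose, the force, the opening and the grip force at its end, in the units of the state.
- bot.read_state(): the state, without advancing time (a new reading comes with each control period).
- viewer.capture(name): name is "side" or "top"; returns a dict with "img" (400x640x3 uint8, blue, green, red), "K" (3x3 intrinsics, pixels), "extrinsics" (4x4, takes a point from world to camera coordinates). Camera axes: x right, y down, z forward; pixel columns grow to the right and rows downward; lengths in m; the calibration is good to about 2 mm. A picture is of the moment at which its call begins. There is no depth.
- ticket.sign_off(): hands the job in; it is judged then, once.
The state is a dict: "clock": time; "joints": joint angles; "joint_vel": joint speeds; "tau": joint torques, N m; "tool_pos": TCP position; "orientation": TCP orientation; "wrist_force": force on the tool from outside, world axes, zero at the start; "moment": the same for the moment, N m; "gripper_width": opening from 0.0 (shut) to 1.0 (fully open); "grasp_force": force on a finger pad.
Only numpy, scipy, OpenCV 4.12 (cv2) and the standard library are available. Lean on these libraries where they do the work, as an engineer would, in place of code of your own. Each camera call takes 0.05 s, during which the arm holds its last target. There are 200 camera calls.

### The job

Put the loose spacer rings away: slide every wide spacer down the thick post of its hanger and every small spacer down the thin post of the other, and hang both hangers with their spacers inside the plastic bin, each with its bent lip hooked over the bin's rim so that it hangs upright with its base inside, clear of the floor. Leave the seat clamp, bell, hex key, grease tub and tyre lever where they are.

Things in the scene. Friction and masses are not known exactly. Their poses are not given: they have to be found in the camera images.
- bin: fixed open plastic bin, 170 mm (x) x 270 mm (y) x 110 mm high, walls 5 mm thick, floor 5 mm; empty; origin at the centre of its underside, z up, its -x long wall faces the robot. Rim at z = 110 all round.
- thick_hanger: loose aluminium sheet hanger, 0.2 to 0.33 kg, standing. Origin: centre of base underside; mm in its frame. Base plate x -45..45, y -32..32, z 0..5. Upright white thick post, diameter 23, axis x = 12, y = 0, from z = 5 to 70, top 7 tapered. Back plate x -45..-42, z 0..81, full width. Hung on the rim it leans up to 0.1 rad, post side down
- thin_hanger: loose aluminium sheet hanger, 0.2 to 0.33 kg, standing. Origin: centre of base underside; mm in its frame. Base plate x -45..45, y -32..32, z 0..5. Upright white thin post, diameter 12, axis x = 12, y = 0, from z = 5 to 70, top 7 tapered. Back plate x -45..-42, z 0..81, full width. Hung on the rim it leans up to 0.1 rad, post side down
- thick_hanger_lip (a point): middle of the underside of the lip of the thick hanger, in its frame at x = -50.5, y = 0, z = 78 mm; it rests on the rim when hung. The lip, 64 mm wide, runs from the back plate's top backwards to x = -59 (z 78..81), then turns down to z = 60; the slot between, open below, is 11 mm wide (x -56..-45)
- thick_hanger_tab (a point): middle of the grip tab of the thick hanger, in its frame at x = -47, y = 0, z = 105 mm ; the black plastic tab stands on the lip, 12 mm thick (x -53..-41), 26 mm wide (y), z 81..121: lift the hanger by it
- thin_hanger_lip (a point): middle of the underside of the lip of the thin hanger, in its frame at x = -50.5, y = 0, z = 78 mm; it rests on the rim when hung. The lip, 64 mm wide, runs from the back plate's top backwards to x = -59 (z 78..81), then turns down to z = 60; the slot between, open below, is 11 mm wide (x -56..-45)
- thin_hanger_tab (a point): middle of the grip tab of the thin hanger, in its frame at x = -47, y = 0, z = 105 mm ; the black plastic tab stands on the lip, 12 mm thick (x -53..-41), 26 mm wide (y), z 81..121: lift the hanger by it
- wide_spacer1: loose dark steel wide spacer ring, outer diameter 38 mm, bore 29 mm, 12 mm high, lying flat; origin at the centre of its underside, z along its bore; None when absent. It belongs on the thick post.
- wide_spacer2: loose dark steel wide spacer ring, outer diameter 38 mm, bore 29 mm, 12 mm high, lying flat; origin at the centre of its underside, z along its bore; None when absent. It belongs on the thick post.
- wide_spacer3: loose dark steel wide spacer ring, outer diameter 38 mm, bore 29 mm, 12 mm high, lying flat; origin at the centre of its underside, z along its bore; None when absent. It belongs on the thick post.
- small_spacer1: loose dark steel small spacer ring, outer diameter 27 mm, bore 17 mm, 12 mm high, lying flat; origin at the centre of its underside, z along its bore; None when absent. It belongs on the thin post.
- small_spacer2: loose dark steel small spacer ring, outer diameter 27 mm, bore 17 mm, 12 mm high, lying flat; origin at the centre of its underside, z along its bore; None when absent. It belongs on the thin post.
- small_spacer3: loose dark steel small spacer ring, outer diameter 27 mm, bore 17 mm, 12 mm high, lying flat; origin at the centre of its underside, z along its bore; None when absent. It belongs on the thin post.
- seat_clamp: chrome seat clamp: ring 42 mm across, 14 mm high with a squared bolt ear on one side (12 mm further out along its +x); origin under the ring's centre. Not a spacer; leave it.
- bell: steel bicycle bell, a dome 52 mm across and 37 mm high, origin under its centre. Leave it.
- hex_key: orange L-shaped hex key lying flat, 8 mm thick; long leg 90 mm along its x centred on the origin, short leg 26 mm towards +y at its +x end. Leave it.
- grease_tub: white grease tub with black cap, 60 mm across, 55 mm high, origin under its centre. Leave it.
- tyre_lever: black tyre lever lying flat along its x, 115 mm long, 22 mm wide, 8 mm high. Leave it.
Mind the look-alikes: they are no part of the job. Leave any orange look-alike of the wide_spacer1 alone.

How it is judged:
At the end, for the whole second after the job is handed in: Both hangers hang in the bin, lip underside at rim height (-6 to +7 mm), base centre within the walls, tilt under 0.2 rad; every spacer present is on its post (wide: thick, small: thin), within 8 mm of its axis and under 45 mm above the hanger's underside (z of thick_hanger_lip in the frame of bin between 0.104 and 0.117 m and angle between each of thick_hanger, thin_hanger's own z axis and vertical below 0.2 rad and x of thick_hanger in the frame of bin between -0.08 and 0.08 m and y of thick_hanger in the frame of bin between -0.13 and 0.13 m and z of thin_hanger_lip in the frame of bin between 0.104 and 0.117 m and x of thin_hanger in the frame of bin between -0.08 and 0.08 m and y of thin_hanger in the frame of bin between -0.13 and 0.13 m and x of wide_spacer1 in the frame of thick_hanger between 0.004 and 0.02 m and y of wide_spacer1 in the frame of thick_hanger between -0.008 and 0.008 m and z of wide_spacer1 in the frame of thick_hanger between 0 and 0.045 m and x of wide_spacer2 in the frame of thick_hanger between 0.004 and 0.02 m and y of wide_spacer2 in the frame of thick_hanger between -0.008 and 0.008 m and z of wide_spacer2 in the frame of thick_hanger between 0 and 0.045 m and x of wide_spacer3 in the frame of thick_hanger between 0.004 and 0.02 m and y of wide_spacer3 in the frame of thick_hanger between -0.008 and 0.008 m and z of wide_spacer3 in the frame of thick_hanger between 0 and 0.045 m and x of small_spacer1 in the frame of thin_hanger between 0.004 and 0.02 m and y of small_spacer1 in the frame of thin_hanger between -0.008 and 0.008 m and z of small_spacer1 in the frame of thin_hanger between 0 and 0.045 m and x of small_spacer2 in the frame of thin_hanger between 0.004 and 0.02 m and y of small_spacer2 in the frame of thin_hanger between -0.008 and 0.008 m and z of small_spacer2 in the frame of thin_hanger between 0 and 0.045 m and x of small_spacer3 in the frame of thin_hanger between 0.004 and 0.02 m and y of small_spacer3 in the frame of thin_hanger between -0.008 and 0.008 m and z of small_spacer3 in the frame of thin_hanger between 0 and 0.045 m); the robot touches nothing.
It fails at once if a bystander (seat clamp, bell, hex key, grease tub, tyre lever) is moved more than 4 cm (distance of any of seat_clamp, bell, hex_key, grease_tub, tyre_lever from where it was at the start of the episode above 0.04 m).
Of wide_spacer1, wide_spacer2, wide_spacer3 only 2 to 3 are there at a start; the rules pass over those that are not, and their reading is None.
Of small_spacer1, small_spacer2, small_spacer3 only 2 to 3 are there at a start; the rules pass over those that are not, and their reading is None.
At some moment in a run one of wide_spacer1, wide_spacer2, wide_spacer3, small_spacer1, small_spacer2, small_spacer3, thick_hanger, thin_hanger may be knocked a few centimetres aside while the robot is not near it.
It also fails if it takes over 210 s, if anything falls off the work surface, if the arm or the gripper's body presses on something with over 40 N, if the wrist force passes 120 N, or if a joint passes its speed limit or range.

## Working session

There is one attempt and no reset: what is moved stays moved. The work goes in short steps, Python scripts to look and compute and a shell command to move; the robot and the scene stay as the last step left them, time stands still between calls to the robot, and variables do not carry over. Pictures are saved under pics/ and viewed, at most 14 in all, crops included, and the job is handed in when it is done.

```bash
ls; mkdir -p pics
python3 - <<'E'
from station import bot, viewer
import cv2,numpy as np
s=bot.read_state();print(s)
for n in("top","side"):
    c=viewer.capture(n);cv2.imwrite(f"pics/{n}0.png",c["img"]);print(n,c["K"],c["extrinsics"])
E
```

```text
pics
{'clock': 0.0, 'joints': array([-1.51150995e+00,  5.28446519e-01,  1.43388493e+00, -1.34702534e-05,
        1.18139493e+00, -1.78479485e-01]), 'joint_vel': array([-1.23663463e-03, -8.22196051e-04,  8.86647136e-04, -2.41792668e-04,
        3.10456938e-04,  8.80406055e-05]), 'tau': array([-5.44653776e-04, -4.40040064e+01, -1.76591760e+01,  6.31680270e-02,
        5.83060272e-02, -1.58285475e-04]), 'tool_pos': array([ 0.14720123, -0.6066737 ,  0.22158923]), 'orientation': array([ 9.92940874e-01,  1.18605573e-01,  5.73265112e-05, -1.06533831e-03]), 'wrist_force': array([-0.5380119 ,  0.10482945, -0.43201075]), 'moment': array([-0.02192288,  0.02433412, -0.00549668]), 'grasp_force': 0.0, 'gripper_width': 0.9973683963908212}
top [[375.92301408   0.         322.40146407]
 [  0.         375.92301408 200.24955445]
 [  0.           0.           1.        ]] [[-0.02112732 -0.99977523  0.00176742 -0.02270182]
 [-0.98384883  0.02047639 -0.17782633  0.56735808]
 [ 0.17775017 -0.00549587 -0.9840603   1.03960975]
 [ 0.          0.          0.          1.        ]]
side [[520.76588033   0.         320.39373703]
 [  0.         520.76588033 198.83090067]
 [  0.           0.           1.        ]] [[ 0.99639412 -0.08178912  0.02256768 -0.5885003 ]
 [-0.0249642  -0.53682089 -0.84332682  0.09400899]
 [ 0.08108976  0.8397225  -0.53692698  1.19726756]
 [ 0.          0.          0.          1.        ]]
```

View pics/top0.png

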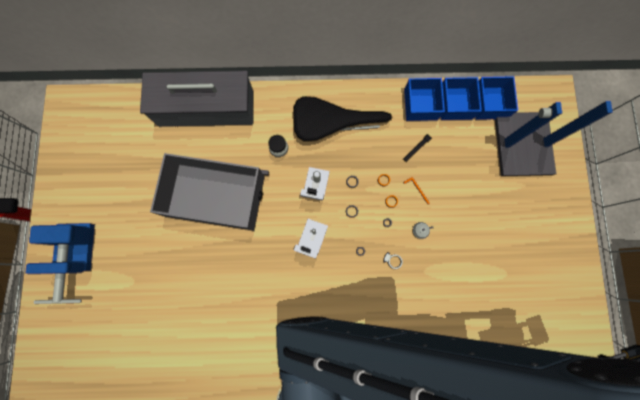

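View pics/side0.png

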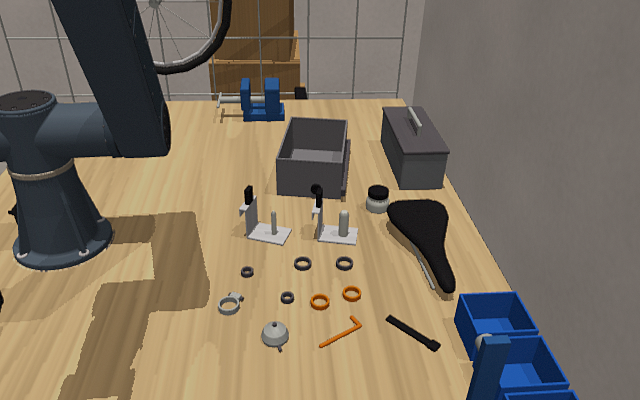

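Candidates: dark wide rings at top pixels (352,182) and (352,211), dark small rings at (387,223) and (361,251). Look-alikes: orange rings at (384,180) and (391,201), chrome clamp at (393,260), bell at (422,230). I choose the four dark rings. The thick hanger is at (315,182) and the thin one at (312,238). Close crop to check.

Run:
```python
import cv2,numpy as np
a=cv2.imread("pics/top0.png")[158:272,285:445];b=cv2.imread("pics/side0.png")[175:320,205:385]
cv2.imwrite("pics/topc.png",cv2.resize(a,None,fx=5,fy=5,interpolation=cv2.INTER_CUBIC))
cv2.imwrite("pics/sidec.png",cv2.resize(b,None,fx=4,fy=4,interpolation=cv2.INTER_CUBIC))
```

```text
(no output)
```

View pics/topc.png

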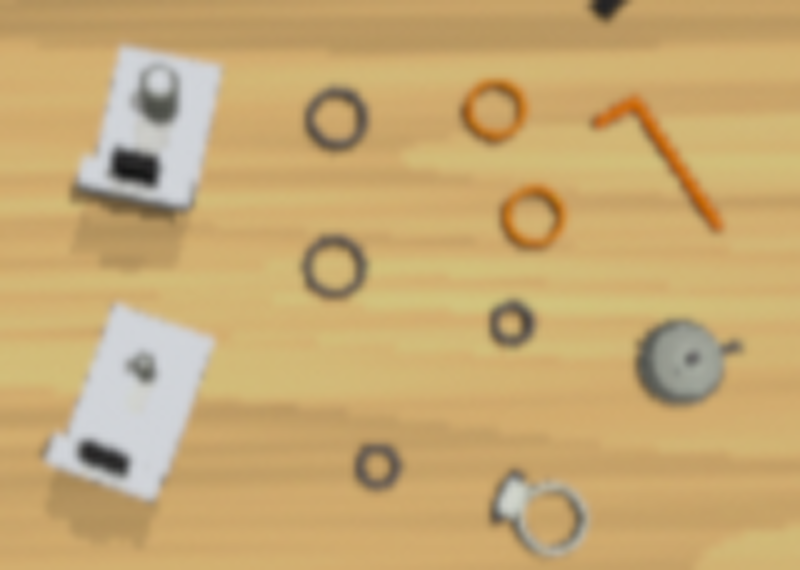

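View pics/sidec.png

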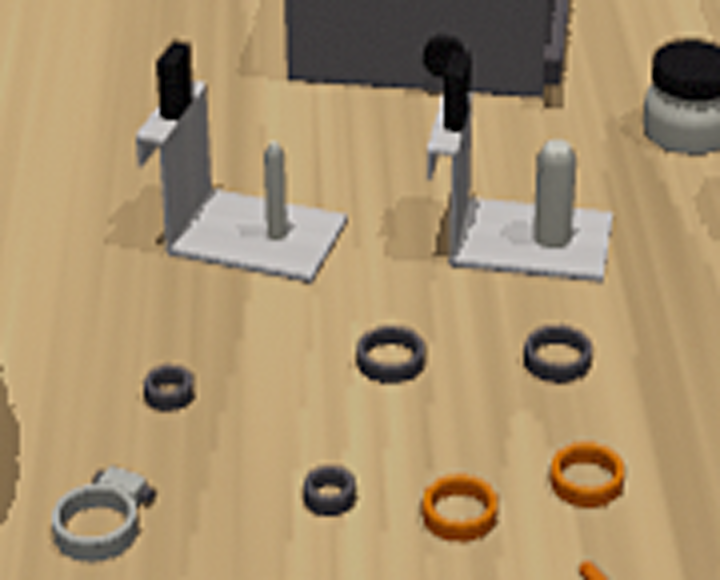

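The crops confirm it: two dark wide rings and two dark small rings, with the thick and thin hangers standing lip towards the robot. The orange rings and the chrome clamp stay out of it. Next I need the bin corners.

Run:
```python
import cv2,numpy as np
a=cv2.imread("pics/top0.png")[145:240,145:275];b=cv2.imread("pics/side0.png")[110:205,265:365]
a=cv2.resize(a,None,fx=5,fy=5,interpolation=cv2.INTER_CUBIC);b=cv2.resize(b,(500,475),interpolation=cv2.INTER_CUBIC)
cv2.imwrite("pics/bin.png",cv2.resize(np.vstack([np.hstack([a[:, :650]])]),None,fx=1,fy=1)); 
cv2.imwrite("pics/bins.png",b)
```

```text
(no output)
```

View pics/bin.png

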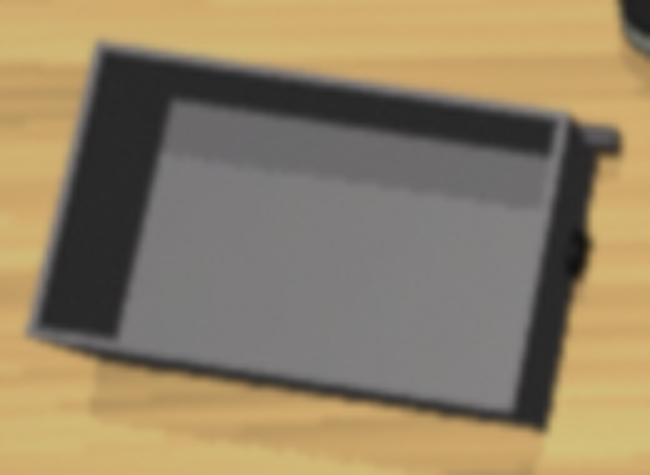

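View pics/bins.png

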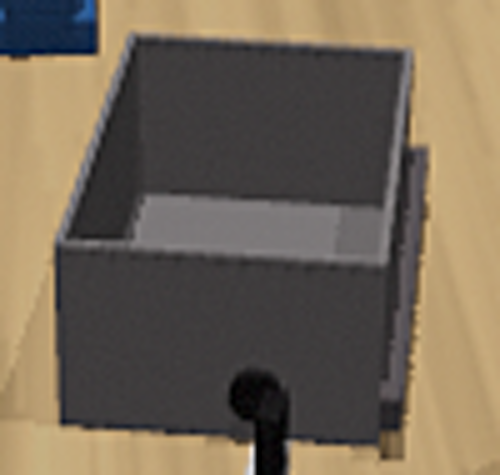

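The bin rim corners are visible: top crop (98,42), (568,112), (30,333), (525,412) and side crop (132,36), (413,48), (58,240), (388,264). Now fitting poses.

```bash
cat > h.py <<'E'
import numpy as np, cv2
from scipy.optimize import least_squares
from station import bot, viewer
CAM={"top":(np.array([[375.92301408,0,322.40146407],[0,375.92301408,200.24955445],[0,0,1]]),
 np.array([[-0.02112732,-0.99977523,0.00176742,-0.02270182],[-0.98384883,0.02047639,-0.17782633,0.56735808],[0.17775017,-0.00549587,-0.9840603,1.03960975]])),
"side":(np.array([[520.76588033,0,320.39373703],[0,520.76588033,198.83090067],[0,0,1]]),
 np.array([[0.99639412,-0.08178912,0.02256768,-0.5885003],[-0.0249642,-0.53682089,-0.84332682,0.09400899],[0.08108976,0.8397225,-0.53692698,1.19726756]]))}
def proj(n,p):
    K,E=CAM[n]; q=K@(E[:,:3]@np.asarray(p).T+E[:,3:]); return (q[:2]/q[2]).T
def plane(n,uv,z):
    K,E=CAM[n]; d=E[:,:3].T@np.linalg.solve(K,[*uv,1]); c=-E[:,:3].T@E[:,3]
    return (c+d*(z-c[2])/d[2])[:2]
def fit(obs,x0):  # obs: list (cam, model xyz mm, pixel)
    def f(v):
        c,s=np.cos(v[2]),np.sin(v[2]); r=[]
        for n,m,uv in obs:
            m=np.array(m)/1000; r.append(proj(n,[[v[0]+c*m[0]-s*m[1],v[1]+s*m[0]+c*m[1],m[2]]])[0]-uv)
        return np.ravel(r)
    o=least_squares(f,x0,loss="soft_l1"); return o.x,o.fun.reshape(-1,2)
def state():
    s=bot.read_state(); q=s["orientation"]; return s,2*np.arctan2(q[1],q[0])
def go(x,y,z=None,psi=None):
    "shift/roll in row units needed from the measured pose; total, in tool axes after the roll is done"
    s,a=state(); p=s["tool_pos"]; psi=a if psi is None else psi; z=p[2] if z is None else z
    d=np.array([x,y,z])-p; t=a
    for t,l in((a,"cur"),(psi,"aft")):
        u=np.array([np.cos(t)*d[0]+np.sin(t)*d[1],np.sin(t)*d[0]-np.cos(t)*d[1],-d[2]])/.06
        print(l,"offset",u.round(2),"roll",round((a-psi+np.pi)%(2*np.pi)*10-np.pi*10,2))
def st():
    s,a=state(); print(round(s["clock"],1),s["tool_pos"].round(4),"psi",round(a,3),"w",round(s["gripper_width"]*87,1),"g",round(s["grasp_force"],1),"F",s["wrist_force"].round(1))
E
python3 - <<'E'
from h import *
T=lambda u,v:(285+(u+.5)/5-.5,158+(v+.5)/5-.5)
S=lambda u,v:(205+(u+.5)/4-.5,175+(v+.5)/4-.5)
tk=[("top",(45,32,5),T(120,45)),("top",(45,-32,5),T(220,65)),("top",(12,0,69),T(159,80)),("top",(-59,-32,80),T(190,208)),("top",(-59,32,80),T(74,192)),
("side",(45,32,5),S(612,213)),("side",(45,-32,5),S(605,270)),("side",(12,0,70),S(556,147)),("side",(-45,-32,5),S(453,262))]
tn=[("top",(45,32,5),T(118,303)),("top",(45,-32,5),T(214,340)),("top",(12,0,69),T(143,356)),("top",(-59,-32,80),T(154,500)),("top",(-59,32,80),T(42,460)),
("side",(45,32,5),S(347,215)),("side",(45,-32,5),S(314,274)),("side",(12,0,70),S(274,145)),("side",(-45,-32,5),S(170,248))]
B=lambda u,v:(145+(u+.5)/5-.5,145+(v+.5)/5-.5)
C=lambda u,v:(265+(u+.5)/5-.5,110+(v+.5)/5-.5)
bn=[("top",(85,135,110),B(97,41)),("top",(85,-135,110),B(570,112)),("top",(-85,135,110),B(29,333)),("top",(-85,-135,110),B(528,413)),
("side",(-85,135,110),C(132,36)),("side",(85,135,110),C(414,48)),("side",(-85,-135,110),C(57,243)),("side",(85,-135,110),C(388,264))]
for n,o,x0 in(("thick",tk,(.55,.05,-.2)),("thin",tn,(.45,.05,-.3)),("bin",bn,(.55,.3,-.2))):
    x,r=fit(o,x0); print(n,x.round(4)); print(r.round(1).tolist())
# rings
for nm,t,s in(("w1",(336,119),(558,353)),("w2",(334,266),(391,353)),("s1",(511,323),(330,489)),("s2",(377,466),(169,387)),("or1",(495,110),(588,473)),("or2",(533,217),(461,507)),("clamp",(550,518),(95,521)),("bell",(680,362),(0,0))):
    print(nm,plane("top",T(*t),.008),plane("side",S(*s),.007))
E
```

```text
thick [ 0.63   -0.0154 -0.203 ]
[[-0.5, 0.2], [0.0, -0.2], [-0.3, 0.1], [-0.1, -0.4], [0.9, -1.3], [-0.3, -0.4], [-0.2, 1.4], [0.3, -0.1], [-0.9, -0.2]]
thin [ 0.4691 -0.0026 -0.3643]
[[-0.8, -0.4], [0.1, -0.7], [-0.0, 0.8], [-0.1, -0.2], [0.4, -0.1], [0.3, -0.0], [-0.4, 0.8], [0.2, -0.4], [-0.9, 0.0]]
bin [ 0.5946  0.2876 -0.1727]
[[0.3, -0.4], [0.5, -0.5], [-0.1, 0.5], [-2.4, -0.6], [-0.7, -0.7], [0.1, 0.2], [-0.5, 0.5], [0.2, 0.5]]
w1 [ 0.63094657 -0.12555625] [ 0.63219895 -0.12616916]
w2 [ 0.54051268 -0.12118491] [ 0.54108811 -0.12119626]
s1 [ 0.5039065  -0.22568564] [ 0.50494603 -0.22579686]
s2 [ 0.42091474 -0.14236458] [ 0.42179575 -0.14293095]
or1 [ 0.63456156 -0.22266786] [ 0.63601081 -0.22168009]
or2 [ 0.56788267 -0.24227776] [ 0.56953658 -0.24242025]
clamp [ 0.38854775 -0.24262363] [ 0.38937019 -0.24170111]
bell [ 0.47848374 -0.32506359] [0.28988091 0.2760958 ]
```

Both cameras agree to about 1 mm on the rings. First ring, w1.

```bash
python3 -m pendant '[{"offset":[0,0,0],"roll":0.88,"jaw":0.7},{"offset":[0,0,0],"roll":0.88,"jaw":0.7},{"offset":[0,0,0],"roll":0.88,"jaw":0.7},{"offset":[0,0,0],"roll":0.88,"jaw":0.7},{"offset":[0,0,0],"roll":0.88,"jaw":0.7}]' 30; python3 -c "
from h import *
st();go(.6316,-.1259,.12,-.203)"
```

```text
clock: 0.72
tool_pos: [0.1472, -0.6069, 0.222]
orientation: [0.995, -0.102, -0.0, -0.001]
wrist_force: [0.5, -0.4, -0.6]
gripper_width: 0.708
grasp_force: 0.0
0.7 [ 0.1472 -0.6069  0.222 ] psi -0.205 w 61.6 g 0.0 F [ 0.5 -0.4 -0.6]
cur offset [ 6.27 -9.49  1.7 ] roll -0.02
aft offset [ 6.29 -9.48  1.7 ] roll -0.02
```

```bash
python3 -m pendant '[{"offset":[0.52,-0.79,0.1],"roll":0,"jaw":0.7},{"offset":[0.52,-0.79,0.1],"roll":0,"jaw":0.7},{"offset":[0.52,-0.79,0.1],"roll":0,"jaw":0.7},{"offset":[0.52,-0.79,0.1],"roll":0,"jaw":0.7},{"offset":[0.52,-0.79,0.1],"roll":0,"jaw":0.7},{"offset":[0.52,-0.79,0.1],"roll":0,"jaw":0.7},{"offset":[0.52,-0.79,0.1],"roll":0,"jaw":0.7},{"offset":[0.52,-0.79,0.1],"roll":0,"jaw":0.7},{"offset":[0.52,-0.79,0.1],"roll":0,"jaw":0.7},{"offset":[0.52,-0.79,0.1],"roll":0,"jaw":0.7},{"offset":[0.52,-0.79,0.1],"roll":0,"jaw":0.7},{"offset":[0.52,-0.79,0.1],"roll":0,"jaw":0.7}]' ; python3 -m pendant '[{"offset":[0,0,0],"roll":0,"jaw":0.7},{"offset":[0,0,0],"roll":0,"jaw":0.7}]' >/dev/null; python3 -c "
from h import *
st();go(.6316,-.1259,.003,-.203)"
```

```text
clock: 2.22
tool_pos: [0.6292, -0.1238, 0.1499]
orientation: [0.995, -0.101, -0.0, 0.0]
wrist_force: [1.3, -1.4, 0.3]
gripper_width: 0.699
grasp_force: 0.0
2.5 [ 0.6275 -0.1252  0.1499] psi -0.201 w 60.7 g 0.0 F [-0.3 -0.1  0. ]
cur offset [ 0.07 -0.    2.45] roll 0.02
aft offset [ 0.07 -0.    2.45] roll 0.02
```

```bash
python3 -m pendant '[{"offset":[0.07,0,0.6],"roll":0,"jaw":0.7},{"offset":[0,0,0.6],"roll":0,"jaw":0.7},{"offset":[0,0,0.6],"roll":0,"jaw":0.7},{"offset":[0,0,0.4],"roll":0,"jaw":0.7},{"offset":[0,0,0.22],"roll":0,"jaw":0.7},{"offset":[0,0,0],"roll":0,"jaw":0.7}]' ; python3 -c "
from h import *
st();go(.6316,-.1259,.003,-.203)"
python3 -m pendant '[{"offset":[0,0,0],"roll":0,"jaw":0.3},{"offset":[0,0,0],"roll":0,"jaw":0.3},{"offset":[0,0,0],"roll":0,"jaw":0.3},{"offset":[0,0,0],"roll":0,"jaw":0.3},{"offset":[0,0,0],"roll":0,"jaw":0.3}]' 30; python3 -c "
from h import *
st()"
```

```text
clock: 3.22
tool_pos: [0.6313, -0.127, 0.0048]
orientation: [0.995, -0.102, -0.001, -0.0]
wrist_force: [-0.3, -0.2, 0.4]
gripper_width: 0.702
grasp_force: 0.0
3.2 [ 0.6313 -0.127   0.0048] psi -0.204 w 61.1 g 0.0 F [-0.3 -0.2  0.4]
cur offset [ 0.   -0.02  0.03] roll -0.01
aft offset [ 0.   -0.02  0.03] roll -0.01
clock: 3.85
tool_pos: [0.6329, -0.1263, 0.0062]
orientation: [0.995, -0.101, 0.001, 0.0]
wrist_force: [-0.6, 0.6, 4.9]
gripper_width: 0.414
grasp_force: 30.0
3.9 [ 0.6329 -0.1263  0.0062] psi -0.202 w 36.0 g 30.0 F [-0.6  0.6  4.9]
```

```bash
python3 -m pendant '[{"offset":[0,0,-0.5],"roll":0,"jaw":0.3},{"offset":[0,0,-0.8],"roll":0,"jaw":0.3},{"offset":[0,0,-0.7],"roll":0,"jaw":0.3},{"offset":[0,0,0],"roll":0,"jaw":0.3},{"offset":[0,0,0],"roll":0,"jaw":0.3}]' ; python3 -c "
from h import *
st();go(.6418,-.0178,.12,-.203)
a=viewer.capture('side')['img'][100:290,230:430];cv2.imwrite('pics/g1.png',cv2.resize(a,None,fx=3,fy=3,interpolation=cv2.INTER_CUBIC))"
```

```text
clock: 4.47
tool_pos: [0.6315, -0.1259, 0.1246]
orientation: [0.995, -0.101, -0.001, -0.0]
wrist_force: [-0.4, 1.5, -0.2]
gripper_width: 0.418
grasp_force: 30.0
4.5 [ 0.6315 -0.1259  0.1246] psi -0.202 w 36.4 g 30.0 F [-0.4  1.5 -0.2]
cur offset [-0.19 -1.8   0.08] roll 0.01
aft offset [-0.2  -1.8   0.08] roll 0.01
```

View pics/g1.png

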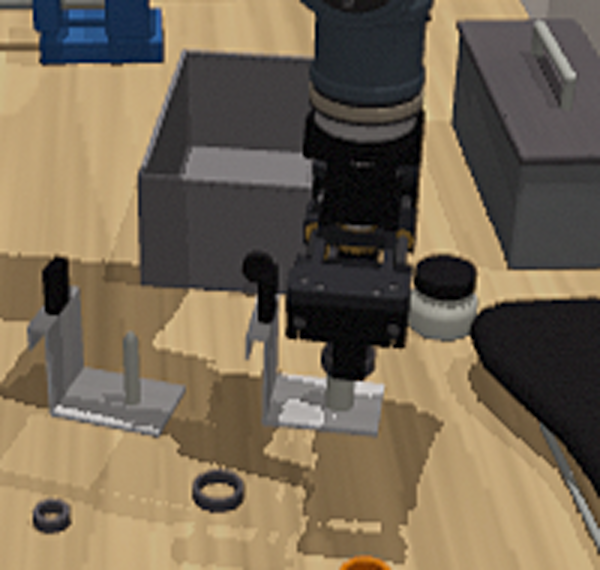

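The image shows ring w1 held between the finger tips at about (348,358). Carry it over the thick post.

```bash
python3 -m pendant '[{"offset":[-0.1,-0.9,0],"roll":0,"jaw":0.3},{"offset":[-0.1,-0.9,0],"roll":0,"jaw":0.3},{"offset":[0,0,0],"roll":0,"jaw":0.3},{"offset":[0,0,0],"roll":0,"jaw":0.3}]' ; python3 -c "
from h import *
st();go(.6418,-.0178,.085,-.203)
a=viewer.capture('side')['img'][130:270,260:400];b=viewer.capture('top')['img'][140:240,260:360];cv2.imwrite('pics/g2.png',np.hstack([cv2.resize(a,(400,400),interpolation=cv2.INTER_CUBIC),cv2.resize(b,(400,400),interpolation=cv2.INTER_CUBIC)]))"
```

```text
clock: 5.03
tool_pos: [0.6415, -0.018, 0.1238]
orientation: [0.995, -0.1, -0.001, 0.0]
wrist_force: [0.4, 0.2, -0.4]
gripper_width: 0.42
grasp_force: 30.0
5.0 [ 0.6415 -0.018   0.1238] psi -0.201 w 36.5 g 30.0 F [ 0.4  0.2 -0.4]
cur offset [ 0.   -0.    0.65] roll 0.02
aft offset [ 0.   -0.    0.65] roll 0.02
```

```bash
python3 -m pendant '[{"offset":[0,0,0.4],"roll":0,"jaw":0.3},{"offset":[0,0,0.3],"roll":0,"jaw":0.3},{"offset":[0,0,0.15],"roll":0,"jaw":0.3},{"offset":[0,0,0.15],"roll":0,"jaw":0.3},{"offset":[0,0,0],"roll":0,"jaw":0.3}]' ; python3 -c "
from h import *
st();go(.6418,-.0178,.035,-.203)"
```

```text
clock: 5.75
tool_pos: [0.642, -0.018, 0.0647]
orientation: [0.995, -0.101, -0.001, -0.0]
wrist_force: [-0.5, 1.0, 0.4]
gripper_width: 0.416
grasp_force: 30.0
5.8 [ 0.642  -0.018   0.0647] psi -0.202 w 36.2 g 30.0 F [-0.5  1.   0.4]
cur offset [-0.  -0.   0.5] roll 0.01
aft offset [-0.  -0.   0.5] roll 0.01
```

```bash
python3 -m pendant '[{"offset":[0,0,0.25],"roll":0,"jaw":0.3},{"offset":[0,0,0.25],"roll":0,"jaw":0.3},{"offset":[0,0,0],"roll":0,"jaw":0.3},{"offset":[0,0,0],"roll":0,"jaw":0.6},{"offset":[0,0,0],"roll":0,"jaw":0.6},{"offset":[0,0,0],"roll":0,"jaw":0.6},{"offset":[0,0,-0.6],"roll":0,"jaw":0.6},{"offset":[0,0,-0.9],"roll":0,"jaw":0.6},{"offset":[0,0,0],"roll":0,"jaw":0.7},{"offset":[0,0,0],"roll":0,"jaw":0.7}]' ; python3 -c "
from h import *
st();go(.541,-.1212,.005,-.203)"
```

```text
clock: 7.0
tool_pos: [0.642, -0.0179, 0.1256]
orientation: [0.995, -0.101, 0.0, 0.0]
wrist_force: [-0.4, 0.3, -1.1]
gripper_width: 0.682
grasp_force: 0.0
7.0 [ 0.642  -0.0179  0.1256] psi -0.202 w 59.4 g 0.0 F [-0.4  0.3 -1.1]
cur offset [-1.3   2.02  2.01] roll 0.01
aft offset [-1.3   2.03  2.01] roll 0.01
```

```bash
python3 -m pendant '[{"offset":[0,0.9,0],"roll":0,"jaw":0.7},{"offset":[0,0.9,0],"roll":0,"jaw":0.7},{"offset":[-0.65,0.11,0],"roll":0,"jaw":0.7},{"offset":[-0.65,0.11,0],"roll":0,"jaw":0.7},{"offset":[0,0,0],"roll":0,"jaw":0.7},{"offset":[0,0,0],"roll":0,"jaw":0.7}]' ; python3 -c "
from h import *
st();go(.541,-.1212,.005,-.203)
a=viewer.capture('side')['img'][175:315,210:380];b=viewer.capture('top')['img'][155:270,285:400];cv2.imwrite('pics/g3.png',np.hstack([cv2.resize(a,(480,400),interpolation=cv2.INTER_CUBIC),cv2.resize(b,(320,320+80),interpolation=cv2.INTER_CUBIC)]))"
```

```text
clock: 7.75
tool_pos: [0.542, -0.1212, 0.1246]
orientation: [0.995, -0.101, -0.0, -0.0]
wrist_force: [0.7, -0.1, 0.0]
gripper_width: 0.7
grasp_force: 0.0
7.8 [ 0.542  -0.1212  0.1246] psi -0.202 w 60.9 g 0.0 F [ 0.7 -0.1  0. ]
cur offset [-0.02  0.    1.99] roll 0.01
aft offset [-0.02  0.    1.99] roll 0.01
```

View pics/g3.png

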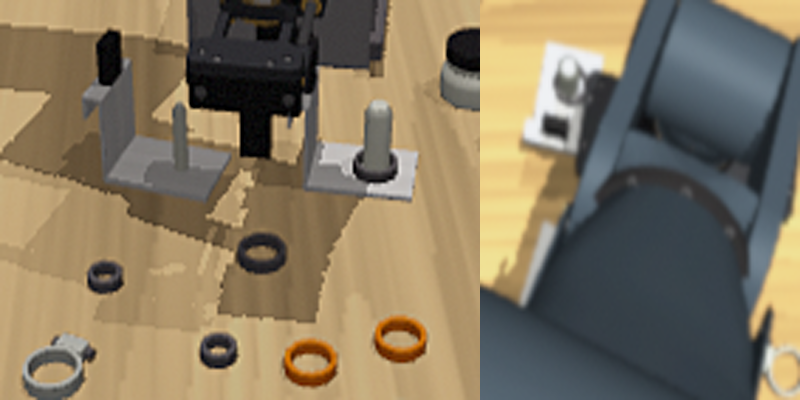

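Ring w1 sits on the thick post's base at (376,165), and w2 is unmoved at (262,253). Grasp w2.

```bash
python3 -m pendant '[{"offset":[-0.02,0,0.6],"roll":0,"jaw":0.7},{"offset":[0,0,0.6],"roll":0,"jaw":0.7},{"offset":[0,0,0.5],"roll":0,"jaw":0.7},{"offset":[0,0,0.29],"roll":0,"jaw":0.7},{"offset":[0,0,0],"roll":0,"jaw":0.7},{"offset":[0,0,0],"roll":0,"jaw":0.3},{"offset":[0,0,0],"roll":0,"jaw":0.3},{"offset":[0,0,0],"roll":0,"jaw":0.3},{"offset":[0,0,0],"roll":0,"jaw":0.3},{"offset":[0,0,0],"roll":0,"jaw":0.3}]' 30; python3 -c "
from h import *
st()"; python3 -m pendant '[{"offset":[0,0,-0.5],"roll":0,"jaw":0.3},{"offset":[0,0,-0.8],"roll":0,"jaw":0.3},{"offset":[0,0,-0.7],"roll":0,"jaw":0.3},{"offset":[0.65,0,0],"roll":0,"jaw":0.3},{"offset":[0.65,0,0],"roll":0,"jaw":0.3},{"offset":[0,0,0],"roll":0,"jaw":0.3}]' ; python3 -c "
from h import *
st();go(.6418,-.0178,.085,-.203)"
```

```text
clock: 9.1
tool_pos: [0.5409, -0.121, 0.0068]
orientation: [0.995, -0.101, 0.001, 0.0]
wrist_force: [-0.7, 0.8, 6.7]
gripper_width: 0.412
grasp_force: 30.0
9.1 [ 0.5409 -0.121   0.0068] psi -0.202 w 35.8 g 30.0 F [-0.7  0.8  6.7]
clock: 9.85
tool_pos: [0.6196, -0.1375, 0.1262]
orientation: [0.995, -0.101, 0.002, 0.001]
wrist_force: [0.7, 0.3, -0.7]
gripper_width: 0.411
grasp_force: 30.0
9.8 [ 0.6196 -0.1375  0.1262] psi -0.202 w 35.7 g 30.0 F [ 0.7  0.3 -0.7]
cur offset [-0.04 -2.03  0.69] roll 0.01
aft offset [-0.04 -2.03  0.69] roll 0.01
```

```bash
python3 -m pendant '[{"offset":[0,-0.7,0],"roll":0,"jaw":0.3},{"offset":[0,-0.7,0],"roll":0,"jaw":0.3},{"offset":[0,-0.62,0],"roll":0,"jaw":0.3},{"offset":[0,0,0],"roll":0,"jaw":0.3},{"offset":[0,0,0],"roll":0,"jaw":0.3}]' ; python3 -c "
from h import *
st();go(.6418,-.0178,.065,-.203)"
```

```text
clock: 10.48
tool_pos: [0.64, -0.018, 0.1255]
orientation: [0.995, -0.101, -0.001, 0.0]
wrist_force: [0.1, -0.4, -0.7]
gripper_width: 0.413
grasp_force: 30.0
10.5 [ 0.64   -0.018   0.1255] psi -0.202 w 36.0 g 30.0 F [ 0.1 -0.4 -0.7]
cur offset [ 0.03 -0.01  1.01] roll 0.01
aft offset [ 0.03 -0.01  1.01] roll 0.01
```

```bash
python3 -m pendant '[{"offset":[0.03,0,0.4],"roll":0,"jaw":0.3},{"offset":[0,0,0.3],"roll":0,"jaw":0.3},{"offset":[0,0,0.15],"roll":0,"jaw":0.3},{"offset":[0,0,0.15],"roll":0,"jaw":0.3},{"offset":[0,0,0],"roll":0,"jaw":0.3}]'; python3 -m pendant '[{"offset":[0,0,0.2],"roll":0,"jaw":0.3},{"offset":[0,0,0.1],"roll":0,"jaw":0.3},{"offset":[0,0,0],"roll":0,"jaw":0.3},{"offset":[0,0,0],"roll":0,"jaw":0.6},{"offset":[0,0,0],"roll":0,"jaw":0.6},{"offset":[0,0,0],"roll":0,"jaw":0.6},{"offset":[0,0,-0.6],"roll":0,"jaw":0.6},{"offset":[0,0,-0.9],"roll":0,"jaw":0.6},{"offset":[0,0,0],"roll":0,"jaw":0.7},{"offset":[0,0,0],"roll":0,"jaw":0.7}]' ; python3 -c "
from h import *
st();go(.5044,-.2257,.13,-.364)"
```

```text
clock: 11.1
tool_pos: [0.6424, -0.0182, 0.0653]
orientation: [0.995, -0.101, -0.001, -0.0]
wrist_force: [-0.1, -0.7, -0.1]
gripper_width: 0.409
grasp_force: 30.0
clock: 12.35
tool_pos: [0.6425, -0.018, 0.1381]
orientation: [0.995, -0.101, -0.0, 0.0]
wrist_force: [-0.5, -0.0, -1.0]
gripper_width: 0.679
grasp_force: 0.0
12.3 [ 0.6425 -0.018   0.1381] psi -0.202 w 59.0 g 0.0 F [-0.5 -0.  -1. ]
cur offset [-1.56  3.85  0.13] roll 1.62
aft offset [-0.92  4.05  0.13] roll 1.62
```

```bash
python3 -m pendant '[{"offset":[0,0.95,0],"roll":0,"jaw":0.6},{"offset":[0,0.95,0],"roll":0,"jaw":0.6},{"offset":[-0.5,0.65,0],"roll":0,"jaw":0.6},{"offset":[-0.5,0.65,0],"roll":0,"jaw":0.6},{"offset":[-0.5,0.65,0],"roll":0,"jaw":0.6},{"offset":[0,0,0],"roll":0.81,"jaw":0.6},{"offset":[0,0,0],"roll":0.81,"jaw":0.6},{"offset":[0,0,0],"roll":0,"jaw":0.6}]' ; python3 -c "
from h import *
st();go(.5044,-.2257,.005,-.364)
a=viewer.capture('side')['img'][175:315,210:380];cv2.imwrite('pics/g4.png',np.hstack([cv2.resize(a,(680,560),interpolation=cv2.INTER_CUBIC)]))"
```

```text
clock: 13.35
tool_pos: [0.5072, -0.2259, 0.1365]
orientation: [0.984, -0.181, -0.002, -0.001]
wrist_force: [-1.0, -0.7, -0.1]
gripper_width: 0.599
grasp_force: 0.0
13.3 [ 0.5072 -0.2259  0.1365] psi -0.364 w 52.1 g 0.0 F [-1.  -0.7 -0.1]
cur offset [-0.04  0.01  2.19] roll 0.0
aft offset [-0.04  0.01  2.19] roll 0.0
```

View pics/g4.png

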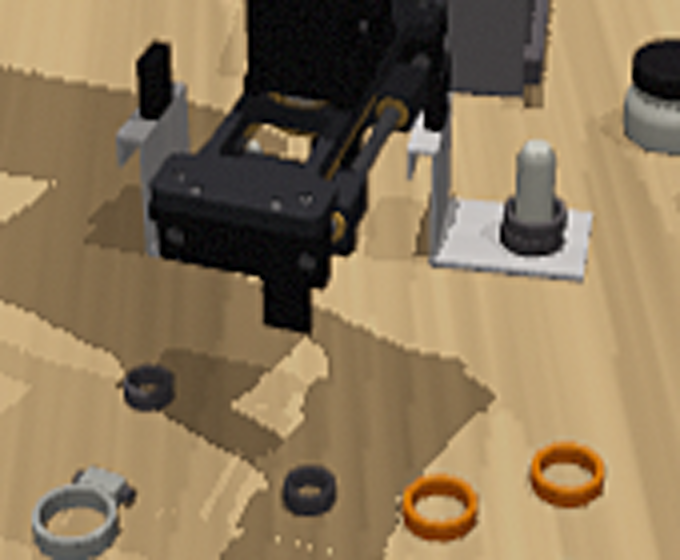

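Two wide rings are stacked on the thick post, and s1 at (310,490) is unmoved. Grasp s1.

```bash
python3 -m pendant '[{"offset":[-0.04,0,0.6],"roll":0,"jaw":0.6},{"offset":[0,0,0.6],"roll":0,"jaw":0.6},{"offset":[0,0,0.6],"roll":0,"jaw":0.6},{"offset":[0,0,0.38],"roll":0,"jaw":0.6},{"offset":[0,0,0],"roll":0,"jaw":0.6},{"offset":[0,0,0],"roll":0,"jaw":0.2},{"offset":[0,0,0],"roll":0,"jaw":0.2},{"offset":[0,0,0],"roll":0,"jaw":0.2},{"offset":[0,0,0],"roll":0,"jaw":0.2},{"offset":[0,0,0],"roll":0,"jaw":0.2}]' 30; python3 -c "
from h import *
st()"; python3 -m pendant '[{"offset":[0,0,-0.5],"roll":0,"jaw":0.2},{"offset":[0,0,-0.8],"roll":0,"jaw":0.2},{"offset":[0,0,-0.8],"roll":0,"jaw":0.2},{"offset":[0,0,0],"roll":0,"jaw":0.2},{"offset":[0,0,0],"roll":0,"jaw":0.2}]' ; python3 -c "
from h import *
st();go(.4803,-.0069,.065,-.364)"
```

```text
clock: 14.65
tool_pos: [0.5066, -0.2258, 0.008]
orientation: [0.983, -0.181, 0.001, 0.0]
wrist_force: [-0.7, 0.1, 5.6]
gripper_width: 0.282
grasp_force: 30.0
14.7 [ 0.5066 -0.2258  0.008 ] psi -0.364 w 24.6 g 30.0 F [-0.7  0.1  5.6]
clock: 15.28
tool_pos: [0.5054, -0.225, 0.1327]
orientation: [0.983, -0.181, -0.001, -0.0]
wrist_force: [0.3, -0.1, -0.3]
gripper_width: 0.283
grasp_force: 30.0
15.3 [ 0.5054 -0.225   0.1327] psi -0.364 w 24.7 g 30.0 F [ 0.3 -0.1 -0.3]
cur offset [-1.69 -3.25  1.13] roll -0.0
aft offset [-1.69 -3.25  1.13] roll -0.0
```

```bash
python3 -m pendant '[{"offset":[-0.42,-0.81,0],"roll":0,"jaw":0.2},{"offset":[-0.42,-0.81,0],"roll":0,"jaw":0.2},{"offset":[-0.42,-0.81,0],"roll":0,"jaw":0.2},{"offset":[-0.42,-0.81,0],"roll":0,"jaw":0.2},{"offset":[0,0,0.4],"roll":0,"jaw":0.2},{"offset":[0,0,0],"roll":0,"jaw":0.2},{"offset":[0,0,0],"roll":0,"jaw":0.2}]' ; python3 -c "
from h import *
st();go(.4808,-.0069,.085,-.364)
a=viewer.capture('side')['img'][170:270,230:330];cv2.imwrite('pics/g5.png',np.hstack([cv2.resize(a,(600,600),interpolation=cv2.INTER_CUBIC)]))"
```

```text
clock: 16.15
tool_pos: [0.4809, -0.0083, 0.1085]
orientation: [0.983, -0.181, -0.001, -0.0]
wrist_force: [0.5, -0.9, -0.2]
gripper_width: 0.285
grasp_force: 30.0
16.1 [ 0.4809 -0.0083  0.1085] psi -0.365 w 24.8 g 30.0 F [ 0.5 -0.9 -0.2]
cur offset [-0.01 -0.02  0.39] roll -0.01
aft offset [-0.01 -0.02  0.39] roll -0.01
```

View pics/g5.png

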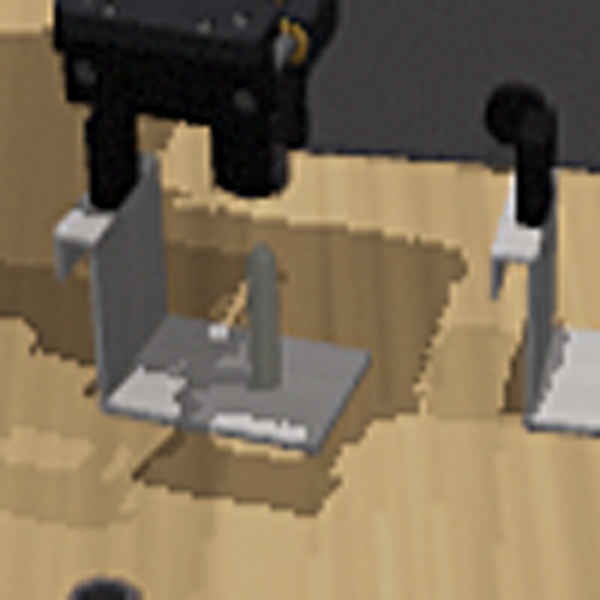

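```bash
python3 -c "
from h import *
P=proj('side',[[.4809,-.0083,.106],[.4803,-.0069,.069],[.4843,-.0069,.069],[.4803,-.0069,.008]])
print((P-[230,170]+.5)*6-.5)"
```

```text
[[261.65216885 167.66758832]
 [262.58287304 247.57527611]
 [273.09213159 247.29430447]
 [266.61505989 376.74413536]]
```

```bash
python3 -c "
from h import *
a=viewer.capture('side')['img'].max(2)
for r in range(188,206): print(r,a[r,258:286])"
```

```text
188 [ 8  5 15  9  8  9  6 16  7 15  7 12 20 25 15  5  7  7 11 16 15 17 10 39
 66 63 61 62]
189 [ 0  0  0  0  1  0  3  8 15  9  8 13 11  5  2  8 11 30 12 20 18 18  6 40
 67 63 60 62]
190 [112 118 150 142  29  36   0   0  11   7  10  12  12   7   9   2  11  24
  21  19  17  15  12  40  68  62  61  61]
191 [129 193 194 190 171 176 179  34   0   5  14  17  13  10  13   9   8  15
  16  18  19  16  10  36  68  61  63  62]
192 [125 202 195 190 185 187 179  35   6   4   9  13  10  12   7  15   6  10
  16  20  12  17  10  26  67  63  61  62]
193 [179 196 192 186 180 179 181  72   4  11  11   7   7  11   5   6  10  20
  33  15  11  12   8  43  67  60  62  59]
194 [193 192 190 185 178 179 186  98   4   9   7   7  15   8   6   9   7  19
  45  27   4   7  37  54  53  52  58  56]
195 [191 191 189 186 177 179 185 102   0   6  12   9  11  13  10  15   3  18
  40  53  95 161 160 105  53  58  76  72]
196 [188 190 189 185 178 179 184 102   0   4  12  12   3   6   7   5  13  17
  40  64 144 209 200 191 186 182 191 191]
197 [188 191 190 185 177 179 184 101   0  10   8  13  15  15  17   4  10  21
  54  48
[... 285 characters left out ...]
193 187 178 177 181 132   0   1   7   6   6  14   2   7  11  13
  35  36 128 208 196 195 195 189 195 194]
201 [152 158 198 188 180 176 180 177 127  94   8   1   5   2   4   2   2   7
  29  88 196 203 196 195 194 190 193 194]
202 [116 117 149 144 182 177 179 183 182 185 142  56  60  18   7  11  10 100
 116 192 205 197 195 195 195 189 192 195]
203 [131 192 184 177 187 183 181 184 191 198 193 188 196 195 195 195 191 192
 190 203 198 195 194 195 194 189 193 195]
204 [129 163 157 151 144 140 144 187 142 155 203 207 210 209 207 205 204 203
 200 197 196 195 195 195 195 187 193 197]
205 [126 122 120 116 110 108 112 143 109 117 157 159 160 165 207 203 203 202
 203 200 198 197 196 197 196 190 192 197]
```

```bash
python3 -c "
from h import *
st()
a=viewer.capture('side')['img'].max(2)
for r in range(210,236,2): print(r,a[r,266:284])"
```

```text
16.2 [ 0.4815 -0.0087  0.1092] psi -0.366 w 24.8 g 30.0 F [ 0.7  0.2 -0. ]
210 [123 124 127 126 122 130 133 119 124 137 135 135 135 134 133 133 132 124]
212 [ 95 107 109 109 105 101  93 104 103 106 138 136 135 134 133 131 131 124]
214 [ 95  99 100 100  95  85  92  98  97  93 123 139 136 136 134 130 132 124]
216 [ 95  99 100  96  93 102  90  96  96  93  97 104 128 136 134 133 131 124]
218 [ 95  97  92 104 183 105  87  95  98  94 117 138 136 135 132 131 131 125]
220 [116 124 110 185 178  75  89  96  98  94 109 138 136 134 134 131 131 124]
222 [117 107 183 182  90 101  89  97  96  96 110 139 136 134 133 133 130 124]
224 [168 181 180 108 114 101  88  95  98  95 111 139 135 135 133 131 129 126]
226 [137 135  93  98 100 101  87  94  98  93 110 134 131 130 132 131 130 125]
228 [100 100  96 103 134 101  86  95  97  94  97 134 131 129 130 130 129 130]
230 [129 136 133 132 132 113  87  94  97  95  98 135 130 129 130 131 130 130]
232 [102 100 101 100 101 105  85  94  97  93  98 135 130 129 129 128 126 126]
234 [119 120 119 120 120  94  88  89  91  98 116 133 130 129 130 130 129 131]
```

The side crop shows the ring slightly left (−x) of the post, whose centre is at u ≈ 273.5. Shift +2 mm in x and +1.6 mm in y, then lower.

```bash
python3 -m pendant '[{"offset":[0.02,-0.04,0.2],"roll":0,"jaw":0.2},{"offset":[0,0,0.2],"roll":0,"jaw":0.2},{"offset":[0,0,0.15],"roll":0,"jaw":0.2},{"offset":[0,0,0],"roll":0,"jaw":0.2}]';python3 -m pendant '[{"offset":[0,0,0.1],"roll":0,"jaw":0.2},{"offset":[0,0,0],"roll":0,"jaw":0.2}]' ; python3 -c "
from h import *
st()"
```

```text
clock: 16.8
tool_pos: [0.4823, -0.0059, 0.0751]
orientation: [0.983, -0.181, -0.001, -0.0]
wrist_force: [-0.2, -0.4, -1.6]
gripper_width: 0.283
grasp_force: 30.0
clock: 17.05
tool_pos: [0.483, -0.006, 0.0699]
orientation: [0.983, -0.181, -0.0, -0.0]
wrist_force: [0.1, -0.2, 0.3]
gripper_width: 0.284
grasp_force: 30.0
17.1 [ 0.483  -0.006   0.0699] psi -0.364 w 24.7 g 30.0 F [ 0.1 -0.2  0.3]
```

```bash
python3 -m pendant '[{"offset":[0,0,0.12],"roll":0,"jaw":0.2},{"offset":[0,0,0.12],"roll":0,"jaw":0.2},{"offset":[0,0,0],"roll":0,"jaw":0.2}]' ; python3 -c "
from h import *
st()
a=viewer.capture('side')['img'].max(2)
for r in (208,210,212,214,216,218,220,222,226): print(r,a[r,262:284])"
```

```text
clock: 17.42
tool_pos: [0.4826, -0.006, 0.0551]
orientation: [0.983, -0.181, -0.001, -0.0]
wrist_force: [0.4, 0.3, 0.0]
gripper_width: 0.284
grasp_force: 30.0
17.4 [ 0.4826 -0.006   0.0551] psi -0.364 w 24.7 g 30.0 F [0.4 0.3 0. ]
208 [ 11  10  13  10   7  15   5  11  13  42  45  47   7  10  11  15  19  15
  11  20 103 164]
210 [ 10   5   6   8  12   9  15  10   9   5  15  17   6   9  14  10  21  16
  13  15  82 133]
212 [ 89  85  86  87  47  11   9  13   9  13   8   5   9  17  29  31  13  13
  12  20 102 132]
214 [ 93  92  90  97 100   2  13  10  11   6   6  11   9   7   9  42  54  73
  79 106 119 109]
216 [ 91  91  91  96 105   0  11   6  16   9  15  15   5   7  11  56  50  59
 114 106 100 108]
218 [ 93  91  91  96 104   0   9  10   5  13  14  13  12   8  13  43  35  55
 113 138 133 126]
220 [ 92  90  92  93  98  61  42  15   0   4   3   2   9   4   8  36  50 105
 142 134 130 125]
222 [ 91  89  89  92  96 100 106 108 101  89  83  71  87  79  81 105 110 141
 136 133 130 124]
226 [102 101 101 101 103 102 103 102 104  89  90  93  93  86  90 104 103 126
 134 131 131 124]
```

```bash
python3 -m pendant '[{"offset":[0,0,0.2],"roll":0,"jaw":0.2},{"offset":[0,0,0.2],"roll":0,"jaw":0.2},{"offset":[0,0,0],"roll":0,"jaw":0.2},{"offset":[0,0,0],"roll":0,"jaw":0.5},{"offset":[0,0,0],"roll":0,"jaw":0.5},{"offset":[0,0,0],"roll":0,"jaw":0.5}]'; python3 -m pendant '[{"offset":[0,0,-0.6],"roll":0,"jaw":0.5},{"offset":[0,0,-0.9],"roll":0,"jaw":0.5},{"offset":[0,0,-0.3],"roll":0,"jaw":0.6},{"offset":[0,0.7,0],"roll":0,"jaw":0.6},{"offset":[0,0.7,0],"roll":0,"jaw":0.6},{"offset":[0,0.7,0],"roll":0,"jaw":0.6},{"offset":[0,0,0],"roll":0,"jaw":0.6}]' ; python3 -c "
from h import *
st();go(.4213,-.1427,.005,-.364)
a=viewer.capture('side')['img'][170:320,210:385];cv2.imwrite('pics/g6.png',np.hstack([cv2.resize(a,(700,600),interpolation=cv2.INTER_CUBIC)]))"
```

```text
clock: 18.23
tool_pos: [0.4833, -0.0062, 0.0321]
orientation: [0.983, -0.181, 0.0, 0.0]
wrist_force: [0.3, 0.2, -0.0]
gripper_width: 0.478
grasp_force: 0.0
clock: 19.1
tool_pos: [0.4379, -0.1261, 0.1401]
orientation: [0.983, -0.183, 0.0, 0.0]
wrist_force: [0.4, 1.0, 0.2]
gripper_width: 0.597
grasp_force: 0.0
19.1 [ 0.4379 -0.1261  0.1401] psi -0.369 w 51.9 g 0.0 F [0.4 1.  0.2]
cur offset [-0.16  0.36  2.25] roll -0.05
aft offset [-0.16  0.36  2.25] roll -0.05
```

View pics/g6.png

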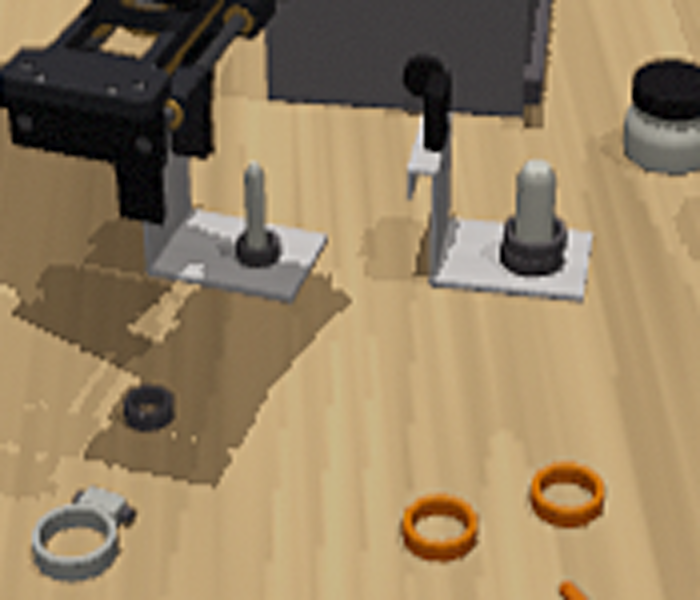

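s1 is on the thin post at (257,247), and s2 at (149,407) is unmoved. Next, s2.

```bash
python3 -m pendant '[{"offset":[-0.16,0.36,0.6],"roll":-0.05,"jaw":0.6},{"offset":[0,0,0.6],"roll":0,"jaw":0.6},{"offset":[0,0,0.4],"roll":0,"jaw":0.6},{"offset":[0,0,0],"roll":0,"jaw":0.6},{"offset":[0,0,0],"roll":0,"jaw":0.6}]'; python3 -c "
from h import *
st();go(.4213,-.1427,.005,-.364)"
```

```text
clock: 19.77
tool_pos: [0.4221, -0.1401, 0.0443]
orientation: [0.984, -0.178, 0.0, 0.0]
wrist_force: [-0.9, -0.5, 0.3]
gripper_width: 0.603
grasp_force: 0.0
19.8 [ 0.4221 -0.1401  0.0443] psi -0.358 w 52.4 g 0.0 F [-0.9 -0.5  0.3]
cur offset [0.   0.05 0.66] roll 0.06
aft offset [0.   0.05 0.66] roll 0.06
```

```bash
python3 -m pendant '[{"offset":[0,0.05,0.4],"roll":0.05,"jaw":0.6},{"offset":[0,0,0.24],"roll":0,"jaw":0.6},{"offset":[0,0,0],"roll":0,"jaw":0.6}]'; python3 -c "
from h import *
st()"; python3 -m pendant '[{"offset":[0,0,0],"roll":0,"jaw":0.2},{"offset":[0,0,0],"roll":0,"jaw":0.2},{"offset":[0,0,0],"roll":0,"jaw":0.2},{"offset":[0,0,0],"roll":0,"jaw":0.2},{"offset":[0,0,0],"roll":0,"jaw":0.2},{"offset":[0,0,-0.5],"roll":0,"jaw":0.2},{"offset":[0,0,-0.8],"roll":0,"jaw":0.2},{"offset":[0,0,-0.8],"roll":0,"jaw":0.2},{"offset":[0,0,0],"roll":0,"jaw":0.2},{"offset":[0,0,0],"roll":0,"jaw":0.2}]' 30; python3 -c "
from h import *
st();go(.4808,-.0069,.1,-.364)"
```

```text
clock: 20.15
tool_pos: [0.4204, -0.1431, 0.0052]
orientation: [0.983, -0.181, -0.0, -0.0]
wrist_force: [-0.3, 0.7, 0.6]
gripper_width: 0.6
grasp_force: 0.0
20.1 [ 0.4204 -0.1431  0.0052] psi -0.364 w 52.2 g 0.0 F [-0.3  0.7  0.6]
clock: 21.4
tool_pos: [0.42, -0.1431, 0.131]
orientation: [0.983, -0.181, -0.0, -0.0]
wrist_force: [0.2, 0.0, -0.7]
gripper_width: 0.288
grasp_force: 30.0
21.4 [ 0.42   -0.1431  0.131 ] psi -0.364 w 25.1 g 30.0 F [ 0.2  0.  -0.7]
cur offset [ 0.14 -2.48  0.52] roll -0.0
aft offset [ 0.14 -2.48  0.52] roll -0.0
```

```bash
python3 -m pendant '[{"offset":[0.14,-0.83,0],"roll":0,"jaw":0.2},{"offset":[0,-0.83,0],"roll":0,"jaw":0.2},{"offset":[0,-0.82,0],"roll":0,"jaw":0.2},{"offset":[0,0,0.38],"roll":0,"jaw":0.2},{"offset":[0,0,0],"roll":0,"jaw":0.2},{"offset":[0,0,0],"roll":0,"jaw":0.2}]'; python3 -c "
from h import *
st();go(.4805,-.0069,.1,-.364)
s=bot.read_state()['tool_pos']
a=viewer.capture('side')['img'].max(2)
p=s+[0,0,-.002]
print(proj('side',[p,p+[.0135,0,0],[.4805,-.0069,s[2]-.002],[.4805,-.0069,.069]]))
for r in range(192,216,2): print(r,a[r,262:284])"
```

```text
clock: 22.15
tool_pos: [0.4807, -0.0076, 0.1077]
orientation: [0.983, -0.181, -0.001, -0.0]
wrist_force: [0.7, -0.2, -0.8]
gripper_width: 0.285
grasp_force: 30.0
22.1 [ 0.4807 -0.0076  0.1077] psi -0.365 w 24.8 g 30.0 F [ 0.7 -0.2 -0.8]
cur offset [-0.01 -0.01  0.13] roll -0.01
aft offset [-0.01 -0.01  0.13] roll -0.01
[[273.08751504 197.46188149]
 [279.09751111 197.31368518]
 [273.01330461 197.29570821]
 [273.43474527 210.84353732]]
192 [188 191 159   0   6  12   9  16  15   9  10   8   1  23  19  17  20  14
   6  43  66  64]
194 [178 182 195   0   8  11   6   6   8   5   5   5   8  33  42  39  21   0
  22  55  52  52]
196 [177 180 189  44   3   4   9  12  13  16   5   8   9  20  47  50  80 214
 203 191 186 182]
198 [178 180 188  42   1  14  17  14   8  12   9  13   8  29  45  29  75 215
 199 196 196 190]
200 [178 179 186  31   0   1   1   9  10   2   9   9   0  25  32  32 123 208
 197 195 195 190]
202 [182 178 181 176 178 181 189 192 151 151  33  36   6 118 195 192 203 197
 194 194 195 189]
204 [142 141 141 141 147 149 158 205 206 207 207 206 203 202 198 197 195 196
 195 195 195 187]
206 [115 114 112 114 120 122 122 119 118 123 131 164 161 160 160 164 205 203
 202 203 202 195]
208 [117 114 114 118 119 123 126 125 120 129 136 136 135 133 133 131 129 128
 125 124 125 117]
210 [120 116 117 119 122 125 126 126 123 130 132 118 123 138 135 134 135 134
 131 132 132 123]
212 [ 93  86  87  91  92  96 110 107 104 101  93 106 103 104 138 135 134 135
 132 132 131 125]
214 [ 92  89  91  92  95 100 102 100  96  86  92  98  98  95 122 138 136 133
 134 133 130 124]
```

```bash
python3 -m pendant '[{"offset":[0.01,-0.03,0.3],"roll":0,"jaw":0.2},{"offset":[0,0,0.2],"roll":0,"jaw":0.2},{"offset":[0,0,0.12],"roll":0,"jaw":0.2},{"offset":[0,0,0],"roll":0,"jaw":0.2}]';python3 -m pendant '[{"offset":[0,0,0.12],"roll":0,"jaw":0.2},{"offset":[0,0,0.12],"roll":0,"jaw":0.2},{"offset":[0,0,0],"roll":0,"jaw":0.2}]' ; python3 -c "
from h import *
st()"
```

```text
clock: 22.7
tool_pos: [0.4823, -0.0061, 0.071]
orientation: [0.983, -0.181, -0.001, -0.0]
wrist_force: [-0.9, -0.4, -0.9]
gripper_width: 0.287
grasp_force: 30.0
clock: 23.08
tool_pos: [0.4823, -0.0058, 0.0564]
orientation: [0.983, -0.181, -0.001, -0.0]
wrist_force: [0.2, 0.2, 0.6]
gripper_width: 0.288
grasp_force: 30.0
23.1 [ 0.4823 -0.0058  0.0564] psi -0.364 w 25.1 g 30.0 F [0.2 0.2 0.6]
```

```bash
python3 -m pendant '[{"offset":[0,0,0.2],"roll":0,"jaw":0.2},{"offset":[0,0,0.08],"roll":0,"jaw":0.2},{"offset":[0,0,0],"roll":0,"jaw":0.2},{"offset":[0,0,0],"roll":0,"jaw":0.5},{"offset":[0,0,0],"roll":0,"jaw":0.5},{"offset":[0,0,0],"roll":0,"jaw":0.5},{"offset":[0,0,-0.6],"roll":0,"jaw":0.5},{"offset":[0,0,-0.9],"roll":0,"jaw":0.5},{"offset":[0,0,-0.9],"roll":0,"jaw":0.5},{"offset":[0,0,-0.4],"roll":0,"jaw":0.5}]' >/dev/null; python3 -m pendant '[{"offset":[0,0,0],"roll":-0.98,"jaw":0.5},{"offset":[0,0,0],"roll":-0.98,"jaw":0.5},{"offset":[0,0,0],"roll":-0.98,"jaw":0.5},{"offset":[0,0,0],"roll":-0.98,"jaw":0.5},{"offset":[0,0,0],"roll":-0.98,"jaw":0.5},{"offset":[0,0,0],"roll":-0.98,"jaw":0.5},{"offset":[0,0,0],"roll":-0.98,"jaw":0.5},{"offset":[0,0,0],"roll":-0.98,"jaw":0.5}]' >/dev/null; python3 -m pendant '[{"offset":[0,0,0],"roll":-0.98,"jaw":0.5},{"offset":[0,0,0],"roll":-0.98,"jaw":0.5},{"offset":[0,0,0],"roll":-0.98,"jaw":0.5},{"offset":[0,0,0],"roll":-0.98,"jaw":0.5},{"offset":[0,0,0],"roll":-0.98,"jaw":0.5},{"offset":[0,0,0],"roll":-0.98,"jaw":0.5},{"offset":[0,0,0],"roll":-0.98,"jaw":0.5},{"offset":[0,0,0],"roll":-0.98,"jaw":0.5}]'; python3 -c "
from h import *
st();go(.4252,.0141,.088,1.207)
a=viewer.capture('side')['img'][170:290,220:370];cv2.imwrite('pics/g7.png',np.hstack([cv2.resize(a,(750,600),interpolation=cv2.INTER_CUBIC)]))"
```

```text
clock: 26.32
tool_pos: [0.4823, -0.0058, 0.2082]
orientation: [0.823, 0.568, -0.0, -0.0]
wrist_force: [0.3, 0.2, 0.2]
gripper_width: 0.502
grasp_force: 0.0
26.3 [ 0.4823 -0.0058  0.2082] psi 1.207 w 43.7 g 0.0 F [0.3 0.2 0.2]
cur offset [-0.03 -1.01  2.  ] roll 0.0
aft offset [-0.03 -1.01  2.  ] roll 0.0
```

View pics/g7.png

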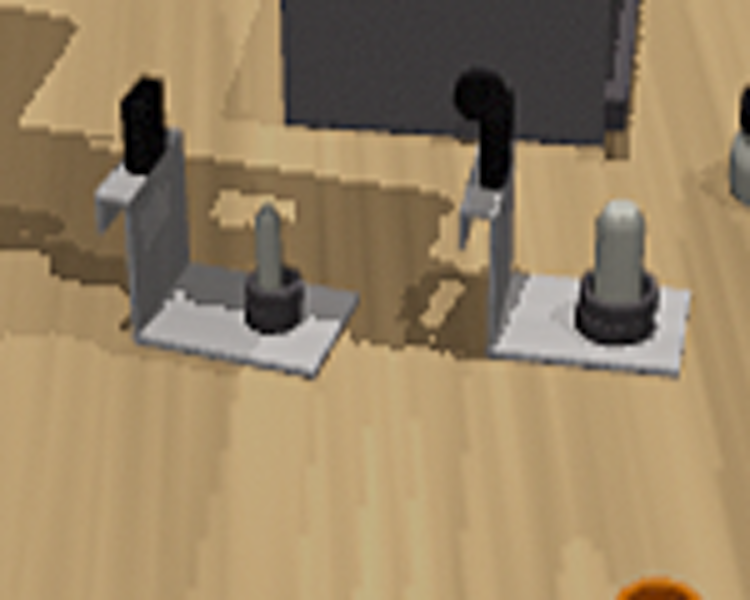

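All four rings are on their posts, and the hangers stand where measured. Now the thin hanger's tab.

```bash
python3 -m pendant '[{"offset":[-0.02,-0.5,0],"roll":0,"jaw":0.5},{"offset":[-0.01,-0.51,0],"roll":0,"jaw":0.5},{"offset":[0,0,0.5],"roll":0,"jaw":0.5},{"offset":[0,0,0.5],"roll":0,"jaw":0.5},{"offset":[0,0,0],"roll":0,"jaw":0.5},{"offset":[0,0,0],"roll":0,"jaw":0.5}]'; python3 -c "
from h import *
st();go(.4252,.0141,.088,1.207)"
```

```text
clock: 27.12
tool_pos: [0.4259, 0.0141, 0.1488]
orientation: [0.824, 0.566, 0.0, 0.0]
wrist_force: [0.4, -0.1, -0.1]
gripper_width: 0.497
grasp_force: 0.0
27.1 [0.4259 0.0141 0.1488] psi 1.203 w 43.3 g 0.0 F [ 0.4 -0.1 -0.1]
cur offset [-0.   -0.01  1.01] roll -0.04
aft offset [-0.   -0.01  1.01] roll -0.04
```

```bash
python3 -m pendant '[{"offset":[0,-0.01,0.4],"roll":0,"jaw":0.5},{"offset":[0,0,0.4],"roll":0,"jaw":0.5},{"offset":[0,0,0.2],"roll":0,"jaw":0.5},{"offset":[0,0,0],"roll":0,"jaw":0.5}]'; python3 -m pendant '[{"offset":[0,0,0],"roll":0,"jaw":0},{"offset":[0,0,0],"roll":0,"jaw":0},{"offset":[0,0,0],"roll":0,"jaw":0},{"offset":[0,0,0],"roll":0,"jaw":0},{"offset":[0,0,0],"roll":0,"jaw":0},{"offset":[0,0,0],"roll":0,"jaw":0}]' 60; python3 -c "
from h import *
st()"
```

```text
clock: 27.62
tool_pos: [0.425, 0.0143, 0.0882]
orientation: [0.824, 0.566, -0.0, -0.0]
wrist_force: [-0.3, 0.1, 0.9]
gripper_width: 0.498
grasp_force: 0.0
clock: 28.38
tool_pos: [0.4244, 0.0145, 0.0884]
orientation: [0.824, 0.566, -0.0, -0.0]
wrist_force: [-1.2, 0.9, 5.5]
gripper_width: 0.132
grasp_force: 60.0
28.4 [0.4244 0.0145 0.0884] psi 1.204 w 11.5 g 60.0 F [-1.2  0.9  5.5]
```

```bash
python3 -m pendant '[{"offset":[0,0,-0.2],"roll":0,"jaw":0},{"offset":[0,0,-0.4],"roll":0,"jaw":0},{"offset":[0,0,-0.5],"roll":0,"jaw":0},{"offset":[0,0,-0.5],"roll":0,"jaw":0},{"offset":[0,0,-0.5],"roll":0,"jaw":0},{"offset":[0,0,-0.4],"roll":0,"jaw":0},{"offset":[0,0,0],"roll":-0.65,"jaw":0},{"offset":[0,0,0],"roll":-0.65,"jaw":0},{"offset":[0,0,0],"roll":-0.64,"jaw":0},{"offset":[0,0,0],"roll":0,"jaw":0}]'; python3 -c "
from h import *
st();go(.5271,.3603,.23,1.398)"
```

```text
clock: 29.62
tool_pos: [0.4242, 0.0145, 0.2382]
orientation: [0.766, 0.643, -0.0, -0.0]
wrist_force: [0.1, 1.0, -3.2]
gripper_width: 0.137
grasp_force: 60.0
29.6 [0.4242 0.0145 0.2382] psi 1.397 w 11.9 g 60.0 F [ 0.1  1.  -3.2]
cur offset [5.97 0.69 0.14] roll -0.01
aft offset [5.97 0.7  0.14] roll -0.01
```

```bash
python3 -m pendant '[{"offset":[0.3,0.07,0],"roll":0,"jaw":0},{"offset":[0.6,0.07,0],"roll":0,"jaw":0},{"offset":[0.6,0.07,0],"roll":0,"jaw":0},{"offset":[0.6,0.07,0],"roll":0,"jaw":0},{"offset":[0.6,0.07,0],"roll":0,"jaw":0},{"offset":[0.6,0.07,0],"roll":0,"jaw":0},{"offset":[0.6,0.07,0],"roll":0,"jaw":0},{"offset":[0.6,0.07,0],"roll":0,"jaw":0},{"offset":[0.6,0.07,0],"roll":0,"jaw":0},{"offset":[0.5,0.07,0],"roll":0,"jaw":0},{"offset":[0.37,0,0],"roll":0,"jaw":0},{"offset":[0,0,0],"roll":0,"jaw":0}]'; python3 -c "
from h import *
st();go(.5271,.3603,.15,1.398)
a=viewer.capture('side')['img'][60:180,250:400];cv2.imwrite('pics/g8.png',np.hstack([cv2.resize(a,(750,600),interpolation=cv2.INTER_CUBIC)]))"
```

```text
clock: 31.12
tool_pos: [0.5275, 0.3612, 0.2374]
orientation: [0.765, 0.644, -0.0, -0.0]
wrist_force: [-0.9, -0.4, -3.3]
gripper_width: 0.133
grasp_force: 60.0
31.1 [0.5275 0.3612 0.2374] psi 1.399 w 11.5 g 60.0 F [-0.9 -0.4 -3.3]
cur offset [-0.02 -0.    1.46] roll 0.01
aft offset [-0.02 -0.    1.46] roll 0.01
```

View pics/g8.png

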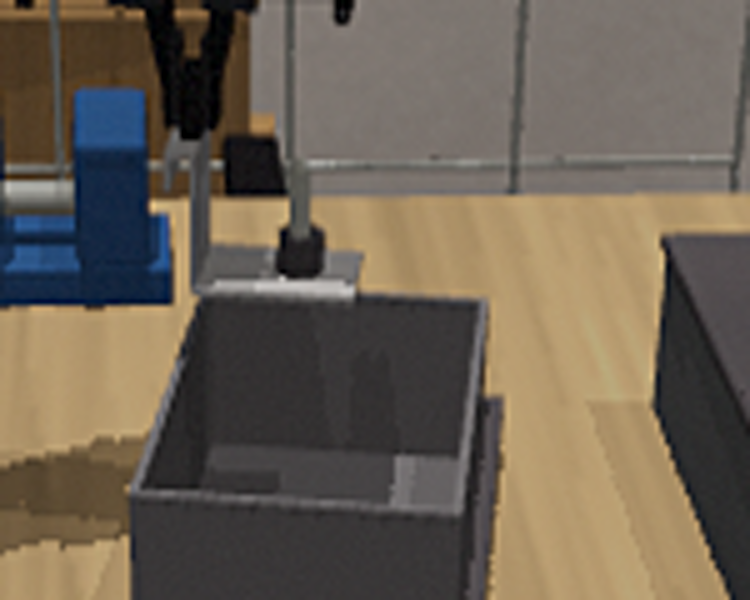

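The hanger hangs level in the gripper above the bin's far end: base (200–360, 250–295), ring at (300,250), rim just below. Check its tilt against projection before lowering.

```bash
python3 -c "
from h import *
s,a=state();p=s['tool_pos'];f=a-np.pi/2;c,sn=np.cos(f),np.sin(f)
z0=p[2]-.0884
def W(m,t=0):
    m=np.array(m)/1000.-[-.047,0,.105]; x=m[0]*np.cos(t)+m[2]*np.sin(t); z=-m[0]*np.sin(t)+m[2]*np.cos(t)
    x-=.047;z+=.105
    tx,ty=p[0]+.047*c,p[1]+.047*sn
    return [tx+c*x-sn*m[1],ty+sn*x+c*m[1],z0+z]
names=[(-45,-32,0),(45,-32,0),(45,-32,5),(45,32,5),(12,0,70),(-42,-32,75)]
for t in(0,.05,.1): print(t,((proj('side',[W(m,t) for m in names])-[250,60]+.5)*5-.5).round(0).tolist())
for x in(-85,-80):
  b=[[.5946+.9851*x/1000+.1718*y/1000,.2876-.1718*x/1000+.9851*y/1000,.110] for y in(-100,60,135)]
  print(x,((proj('side',b)-[250,60]+.5)*5-.5).round(1).tolist())
im=cv2.imread('pics/g8.png')
g=viewer.capture('side')['img'].max(2)
for r in range(92,120,3): print(r,g[r,284:298])
print('rim')
for r in (130,136,142,148,154): print(r,g[r,274:294])
"
```

```text
0 [[190.0, 296.0], [353.0, 305.0], [353.0, 297.0], [363.0, 251.0], [301.0, 159.0], [194.0, 166.0]]
0.05 [[181.0, 295.0], [343.0, 312.0], [344.0, 304.0], [354.0, 258.0], [297.0, 164.0], [191.0, 166.0]]
0.1 [[171.0, 294.0], [333.0, 318.0], [334.0, 310.0], [345.0, 264.0], [294.0, 169.0], [189.0, 167.0]]
-85 [[140.2, 463.8], [185.0, 335.2], [203.4, 282.6]]
-80 [[149.8, 464.4], [193.7, 335.7], [211.7, 283.1]]
92 [ 66  84 161 132  80  61  66  80 136 154  92   7  17  26]
95 [67 83 83 81 85 65 76 78 85 85 85  0 23 23]
98 [75 77 76 79 88 66 76 75 76 74 79  4 13 17]
101 [195 192 193 173  83  60  73  81 170 188 187 187 186 183]
104 [207 189 187 169  83  60  71  82 169 187 182 182 180 178]
107 [167 193 188 195  81  60  72  85 175 194 188 187 184 181]
110 [102 200 193 197  81  59  67  73  95  90  89  90  89  89]
113 [ 95 202 193 196  80  59  86  96  94  94  96  95  94  96]
116 [ 76 202 191 195  77  76  91  88  95 160 158 158 158 158]
119 [ 73 199 188 191 171 124  70  65  66  65  70  74  81  80]
rim
130 [186 185 185 185 184 183 185 186 186 186 187 172  47  41  37  38  38  45
  48  51]
136 [186 186 186 186 185 185 183 185 189 174 117  72  34  38  38  37  39  42
  49  52]
142 [187 186 186 186 186 188 188 145 116  71  37  42  42  38  40  36  39  43
  50  54]
148 [149 113 117 117 121 118 121  73  39  45  45  43  46  38  40  37  40  42
  48  59]
154 [ 95  94  96 112 121  54  39  42  41  42  47  41  43  43  37  37  41  64
  62  59]
```

```bash
python3 -m pendant '[{"offset":[-0.02,0,0.3],"roll":0,"jaw":0},{"offset":[0,0,0.3],"roll":0,"jaw":0},{"offset":[0,0,0.15],"roll":0,"jaw":0},{"offset":[0,0,0],"roll":0,"jaw":0}]';  python3 -m pendant '[{"offset":[0,0,0.12],"roll":0,"jaw":0},{"offset":[0,0,0.12],"roll":0,"jaw":0},{"offset":[0,0,0],"roll":0,"jaw":0}]'; python3 -c "
from h import *
st();go(.5271,.3603,.12,1.398)"
```

```text
clock: 31.72
tool_pos: [0.5272, 0.3579, 0.1925]
orientation: [0.766, 0.643, -0.001, -0.0]
wrist_force: [-0.1, -0.5, -3.5]
gripper_width: 0.133
grasp_force: 60.0
clock: 32.1
tool_pos: [0.5271, 0.3586, 0.178]
orientation: [0.766, 0.643, -0.001, -0.0]
wrist_force: [-0.4, -0.8, -3.3]
gripper_width: 0.133
grasp_force: 60.0
32.1 [0.5271 0.3586 0.178 ] psi 1.398 w 11.6 g 60.0 F [-0.4 -0.8 -3.3]
cur offset [ 0.03 -0.    0.97] roll -0.0
aft offset [ 0.03 -0.    0.97] roll -0.0
```

Base is past the rim with no contact. Lower on.

```bash
python3 -m pendant '[{"offset":[0,0,0.2],"roll":0,"jaw":0},{"offset":[0,0,0.2],"roll":0,"jaw":0},{"offset":[0,0,0.2],"roll":0,"jaw":0},{"offset":[0,0,0],"roll":0,"jaw":0}]';  python3 -m pendant '[{"offset":[0,0,0.15],"roll":0,"jaw":0},{"offset":[0,0,0.12],"roll":0,"jaw":0},{"offset":[0,0,0],"roll":0,"jaw":0}]'; python3 -c "
from h import *
st();go(.5271,.3603,.12,1.398)"
```

```text
clock: 32.6
tool_pos: [0.5265, 0.3583, 0.1409]
orientation: [0.766, 0.643, -0.002, -0.001]
wrist_force: [0.3, 0.2, -3.8]
gripper_width: 0.132
grasp_force: 60.0
clock: 32.98
tool_pos: [0.5271, 0.3585, 0.1258]
orientation: [0.766, 0.643, -0.001, -0.0]
wrist_force: [0.3, 0.2, -4.0]
gripper_width: 0.132
grasp_force: 60.0
33.0 [0.5271 0.3585 0.1258] psi 1.398 w 11.5 g 60.0 F [ 0.3  0.2 -4. ]
cur offset [ 0.03 -0.    0.1 ] roll -0.0
aft offset [ 0.03 -0.    0.1 ] roll -0.0
```

```bash
python3 -m pendant '[{"offset":[0,0,0.08],"roll":0,"jaw":0},{"offset":[0,0,0.03],"roll":0,"jaw":0},{"offset":[0,0,0],"roll":0,"jaw":0}]'; python3 -c "
from h import *
st()"
```

```text
clock: 33.35
tool_pos: [0.5277, 0.3588, 0.1204]
orientation: [0.766, 0.643, 0.0, 0.0]
wrist_force: [-0.6, -0.6, -0.5]
gripper_width: 0.134
grasp_force: 60.0
33.4 [0.5277 0.3588 0.1204] psi 1.398 w 11.6 g 60.0 F [-0.6 -0.6 -0.5]
```

```bash
python3 -m pendant '[{"offset":[0,0,0],"roll":0,"jaw":0.2},{"offset":[0,0,0],"roll":0,"jaw":0.3},{"offset":[0,0,0],"roll":0,"jaw":0.5},{"offset":[0,0,0],"roll":0,"jaw":0.5},{"offset":[0,0,0],"roll":0,"jaw":0.5},{"offset":[0,0,-0.3],"roll":0,"jaw":0.5},{"offset":[0,0,-0.5],"roll":0,"jaw":0.5},{"offset":[0,0,-0.7],"roll":0,"jaw":0.5},{"offset":[0,0,-0.6],"roll":0,"jaw":0.5},{"offset":[0,0,0],"roll":0.3,"jaw":0.5},{"offset":[0,0,0],"roll":0,"jaw":0.5}]'; python3 -c "
from h import *
st();go(.584,-.0059,.19,1.368)"
```

```text
clock: 34.72
tool_pos: [0.5272, 0.3586, 0.246]
orientation: [0.775, 0.632, -0.0, -0.0]
wrist_force: [0.4, 0.2, -0.4]
gripper_width: 0.5
grasp_force: 0.0
34.7 [0.5272 0.3586 0.246 ] psi 1.368 w 43.5 g 0.0 F [ 0.4  0.2 -0.4]
cur offset [-5.76  2.15  0.93] roll -0.0
aft offset [-5.76  2.15  0.93] roll -0.0
```

```bash
python3 -m pendant '[{"offset":[-0.58,0.21,0],"roll":0,"jaw":0.5},{"offset":[-0.58,0.21,0],"roll":0,"jaw":0.5},{"offset":[-0.58,0.21,0],"roll":0,"jaw":0.5},{"offset":[-0.58,0.21,0],"roll":0,"jaw":0.5},{"offset":[-0.58,0.21,0],"roll":0,"jaw":0.5},{"offset":[-0.58,0.22,0],"roll":0,"jaw":0.5},{"offset":[-0.58,0.22,0],"roll":0,"jaw":0.5},{"offset":[-0.57,0.22,0],"roll":0,"jaw":0.5},{"offset":[-0.57,0.22,0],"roll":0,"jaw":0.5},{"offset":[-0.56,0.22,0],"roll":0,"jaw":0.5},{"offset":[0,0,0],"roll":0,"jaw":0.5},{"offset":[0,0,0],"roll":0,"jaw":0.5}]'; python3 -c "
from h import *
st();go(.584,-.0059,.088,1.368)
o=cv2.imread('pics/side0.png')[205:245,305:330];n=viewer.capture('side')['img']
cv2.imwrite('pics/s9.png',n)
r=cv2.matchTemplate(n[175:280,285:350],o,cv2.TM_CCOEFF_NORMED);print(cv2.minMaxLoc(r),'expect (20,30)')"
```

```text
clock: 36.22
tool_pos: [0.5833, -0.0052, 0.2447]
orientation: [0.775, 0.632, -0.001, -0.001]
wrist_force: [0.1, 0.6, -0.6]
gripper_width: 0.505
grasp_force: 0.0
36.2 [ 0.5833 -0.0052  0.2447] psi 1.367 w 43.9 g 0.0 F [ 0.1  0.6 -0.6]
cur offset [-0.01  0.01  2.61] roll -0.01
aft offset [-0.01  0.01  2.61] roll -0.01
(-0.26291584968566895, 0.7170836329460144, (33, 28), (20, 30)) expect (20,30)
```

Thick hanger is unmoved (template match exactly at the expected place). Lower and grip.

```bash
python3 -m pendant '[{"offset":[0,0.01,0.6],"roll":0,"jaw":0.5},{"offset":[0,0,0.6],"roll":0,"jaw":0.5},{"offset":[0,0,0.4],"roll":0,"jaw":0.5},{"offset":[0,0,0],"roll":0,"jaw":0.5}]'; python3 -m pendant '[{"offset":[0,0,0.4],"roll":0,"jaw":0.5},{"offset":[0,0,0.4],"roll":0,"jaw":0.5},{"offset":[0,0,0.2],"roll":0,"jaw":0.5},{"offset":[0,0,0],"roll":0,"jaw":0.5}]'; python3 -m pendant '[{"offset":[0,0,0],"roll":0,"jaw":0},{"offset":[0,0,0],"roll":0,"jaw":0},{"offset":[0,0,0],"roll":0,"jaw":0},{"offset":[0,0,0],"roll":0,"jaw":0},{"offset":[0,0,0],"roll":0,"jaw":0},{"offset":[0,0,0],"roll":0,"jaw":0}]' 60; python3 -c "
from h import *
st()"
```

```text
clock: 36.78
tool_pos: [0.5829, -0.0042, 0.1479]
orientation: [0.775, 0.632, -0.002, -0.002]
wrist_force: [-0.8, 1.3, -0.2]
gripper_width: 0.499
grasp_force: 0.0
clock: 37.28
tool_pos: [0.5849, -0.0054, 0.09]
orientation: [0.775, 0.632, -0.0, -0.0]
wrist_force: [0.4, 0.4, 0.4]
gripper_width: 0.5
grasp_force: 0.0
clock: 38.02
tool_pos: [0.5848, -0.0058, 0.0903]
orientation: [0.775, 0.632, -0.0, -0.0]
wrist_force: [-2.1, 0.2, 5.2]
gripper_width: 0.132
grasp_force: 59.9
38.0 [ 0.5848 -0.0058  0.0903] psi 1.368 w 11.4 g 59.9 F [-2.1  0.2  5.2]
```

```bash
python3 -m pendant '[{"offset":[0,0,-0.2],"roll":0,"jaw":0},{"offset":[0,0,-0.4],"roll":0,"jaw":0},{"offset":[0,0,-0.5],"roll":0,"jaw":0},{"offset":[0,0,-0.5],"roll":0,"jaw":0},{"offset":[0,0,-0.5],"roll":0,"jaw":0},{"offset":[0,0,-0.4],"roll":0,"jaw":0},{"offset":[0,0,0],"roll":-0.3,"jaw":0},{"offset":[0,0,0],"roll":0,"jaw":0},{"offset":[0,0,0],"roll":0,"jaw":0}]'; python3 -c "
from h import *
st();go(.5065,.2421,.238,1.398)"
```

```text
clock: 39.15
tool_pos: [0.5838, -0.0056, 0.2383]
orientation: [0.766, 0.643, -0.001, -0.001]
wrist_force: [0.2, -0.4, -3.6]
gripper_width: 0.129
grasp_force: 59.9
39.1 [ 0.5838 -0.0056  0.2383] psi 1.398 w 11.2 g 59.9 F [ 0.2 -0.4 -3.6]
cur offset [ 3.85 -1.98  0.  ] roll -0.0
aft offset [ 3.85 -1.98  0.  ] roll -0.0
```

```bash
python3 -m pendant '[{"offset":[0.2,-0.2,0],"roll":0,"jaw":0},{"offset":[0.5,-0.25,0],"roll":0,"jaw":0},{"offset":[0.5,-0.25,0],"roll":0,"jaw":0},{"offset":[0.5,-0.25,0],"roll":0,"jaw":0},{"offset":[0.5,-0.25,0],"roll":0,"jaw":0},{"offset":[0.5,-0.25,0],"roll":0,"jaw":0},{"offset":[0.5,-0.25,0],"roll":0,"jaw":0},{"offset":[0.4,-0.2,0],"roll":0,"jaw":0},{"offset":[0.25,-0.08,0],"roll":0,"jaw":0},{"offset":[0,0,0],"roll":0,"jaw":0},{"offset":[0,0,0],"roll":0,"jaw":0}]'; python3 -c "
from h import *
st();go(.5065,.2421,.193,1.398)
s,a=state();p=s['tool_pos'];f=a-np.pi/2;c,sn=np.cos(f),np.sin(f)
z0=p[2]-.0903
def W(m,t=0):
    m=np.array(m)/1000.-[-.047,0,.105]; x=m[0]*np.cos(t)+m[2]*np.sin(t); z=-m[0]*np.sin(t)+m[2]*np.cos(t)
    x-=.047;z+=.105
    tx,ty=p[0]+.047*c,p[1]+.047*sn
    return [tx+c*x-sn*m[1],ty+sn*x+c*m[1],z0+z]
names=[(-45,-32,0),(-45,-32,60),(45,-32,5),(12,0,70),]
for t in(-.03,0,.03,.06): print(t,proj('side',[W(m,t) for m in names]).round(1).tolist())
n=viewer.capture('side')['img'];cv2.imwrite('pics/s10.png',n);g=n.max(2)
for r in range(108,152,3): print(r,g[r,272:296])
for r in range(120,150,4): print(r,g[r,300:330])
"
```

```text
clock: 40.52
tool_pos: [0.5078, 0.2415, 0.2398]
orientation: [0.766, 0.643, -0.0, 0.0]
wrist_force: [0.1, -0.5, -3.4]
gripper_width: 0.135
grasp_force: 59.9
40.5 [0.5078 0.2415 0.2398] psi 1.397 w 11.7 g 59.9 F [ 0.1 -0.5 -3.4]
cur offset [ 0.01 -0.02  0.78] roll -0.01
aft offset [ 0.01 -0.02  0.78] roll -0.01
-0.03 [[282.6, 137.5], [281.5, 115.7], [317.6, 136.9], [305.6, 107.7]]
0 [[281.4, 137.5], [281.0, 115.7], [316.4, 137.8], [305.1, 108.3]]
0.03 [[280.2, 137.4], [280.4, 115.7], [315.2, 138.7], [304.7, 108.9]]
0.06 [[279.0, 137.3], [279.9, 115.6], [314.0, 139.6], [304.3, 109.5]]
108 [ 63  64  64  73  99  94  91  94  91 100  85  62  63  76 145 195 186 182
 177 176 181 182 182 181]
111 [ 64  64  64  72  98  66  64  59  71  92  83  64  64  79 147 200 195 168
 168 165 188 185 182 181]
114 [ 61  63  62  70  99  59  60  68  93  90  84  65  75  82 148 137  15  17
  18  26 123 197 186 182]
117 [ 61  61  59  60  59  56  61  60  64  83  93  64  75  82 112  26   8   4
  10  14  71  96  88  87]
120 [ 53  50  50  49  49  49  51  49  52  75  95  63  78  81 115   0  10   5
   8  10  47  59  56 
[... 1320 characters left out ...]
122 122 121 119
 120  54  54  57  57  58  58  55  57  58  57  57]
132 [ 34  36  40  42  42  45  38  35  40  32  29  33 105 126 122 122 125 126
  64  54  54  58  57  54  58  57  57  59  57  55]
136 [199 200 199 190 191 190 189 198 197 193 191 188 187 189 190 177 182  86
  47  57  57  57  56  57  58  57  56  58  57  55]
140 [ 56  54  55  53  57  52  61 103 102 101  93  55  60  61  67  68  65  55
  56  57  55  56  58  56  56  56  57  59  57  59]
144 [ 55  54  55  57  53  69  60 104 102 102  86  46  73  57  55  57  57  55
  56  57  57  56  57  59  56  60  59  57  58  58]
148 [192 192 197 178  34  25  34  34  45  44  39  24  36 119 185 177 176 145
 146 111  80  52  55  57  55  56  56  56  56  57]
```

Tilt is about 0 again. Lower it.

```bash
python3 -m pendant '[{"offset":[0,-0.02,0.3],"roll":0,"jaw":0},{"offset":[0,0,0.3],"roll":0,"jaw":0},{"offset":[0,0,0.15],"roll":0,"jaw":0},{"offset":[0,0,0],"roll":0,"jaw":0},{"offset":[0,0,0],"roll":0,"jaw":0}]';  python3 -m pendant '[{"offset":[0,0,0.12],"roll":0,"jaw":0},{"offset":[0,0,0.12],"roll":0,"jaw":0},{"offset":[0,0,0],"roll":0,"jaw":0}]'; python3 -c "
from h import *
st();go(.5065,.2421,.1223,1.398)"
```

```text
clock: 41.2
tool_pos: [0.5072, 0.2423, 0.1956]
orientation: [0.766, 0.643, 0.001, 0.0]
wrist_force: [-0.3, 0.6, -2.9]
gripper_width: 0.134
grasp_force: 59.9
clock: 41.58
tool_pos: [0.5057, 0.2422, 0.1797]
orientation: [0.766, 0.643, -0.001, -0.0]
wrist_force: [0.3, -1.1, -3.1]
gripper_width: 0.137
grasp_force: 59.9
41.6 [0.5057 0.2422 0.1797] psi 1.398 w 11.9 g 59.9 F [ 0.3 -1.1 -3.1]
cur offset [-0.    0.01  0.96] roll -0.0
aft offset [-0.    0.01  0.96] roll -0.0
```

```bash
python3 -m pendant '[{"offset":[0,0.01,0.2],"roll":0,"jaw":0},{"offset":[0,0,0.2],"roll":0,"jaw":0},{"offset":[0,0,0.2],"roll":0,"jaw":0},{"offset":[0,0,0],"roll":0,"jaw":0}]';  python3 -m pendant '[{"offset":[0,0,0.15],"roll":0,"jaw":0},{"offset":[0,0,0.12],"roll":0,"jaw":0},{"offset":[0,0,0],"roll":0,"jaw":0}]';  python3 -m pendant '[{"offset":[0,0,0.08],"roll":0,"jaw":0},{"offset":[0,0,0.03],"roll":0,"jaw":0},{"offset":[0,0,0],"roll":0,"jaw":0}]'; python3 -c "
from h import *
st()"
```

```text
clock: 42.08
tool_pos: [0.5059, 0.242, 0.143]
orientation: [0.766, 0.643, -0.002, -0.001]
wrist_force: [-1.3, -0.0, -3.2]
gripper_width: 0.133
grasp_force: 59.9
clock: 42.45
tool_pos: [0.5065, 0.2421, 0.1277]
orientation: [0.766, 0.643, -0.001, -0.0]
wrist_force: [1.0, -0.2, -3.4]
gripper_width: 0.138
grasp_force: 59.9
clock: 42.82
tool_pos: [0.5071, 0.2423, 0.1223]
orientation: [0.766, 0.643, 0.0, 0.0]
wrist_force: [-0.9, -0.6, 1.7]
gripper_width: 0.135
grasp_force: 59.9
42.8 [0.5071 0.2423 0.1223] psi 1.398 w 11.7 g 59.9 F [-0.9 -0.6  1.7]
```

Resting on the rim. Release and withdraw.

```bash
python3 -m pendant '[{"offset":[0,0,0],"roll":0,"jaw":0.2},{"offset":[0,0,0],"roll":0,"jaw":0.3},{"offset":[0,0,0],"roll":0,"jaw":0.5},{"offset":[0,0,0],"roll":0,"jaw":0.5},{"offset":[0,0,0],"roll":0,"jaw":0.5},{"offset":[0,0,-0.3],"roll":0,"jaw":0.5},{"offset":[0,0,-0.5],"roll":0,"jaw":0.5},{"offset":[0,0,-0.7],"roll":0,"jaw":0.5},{"offset":[0,0,-0.7],"roll":0,"jaw":0.5},{"offset":[0,0,0],"roll":0,"jaw":0.5}]'; python3 -m pendant '[{"offset":[-0.7,0,0],"roll":0,"jaw":0.5},{"offset":[-0.7,0,0],"roll":0,"jaw":0.5},{"offset":[-0.7,0,0],"roll":0,"jaw":0.5},{"offset":[-0.7,0,0],"roll":0,"jaw":0.5},{"offset":[-0.7,0,0],"roll":0,"jaw":0.5},{"offset":[-0.7,0,0],"roll":0,"jaw":0.5},{"offset":[-0.7,0,0],"roll":0,"jaw":0.5},{"offset":[-0.7,0,0],"roll":0,"jaw":0.5},{"offset":[-0.7,0,0],"roll":0,"jaw":0.5},{"offset":[-0.7,0,0],"roll":0,"jaw":0.5},{"offset":[0,0,0],"roll":0,"jaw":0.5}]'; python3 -c "
from h import *
st()
n=viewer.capture('side')['img'];m=viewer.capture('top')['img'];cv2.imwrite('pics/e0.png',n);cv2.imwrite('pics/e1.png',m)
a=cv2.resize(n[100:210,255:365],(400,400),interpolation=cv2.INTER_CUBIC);b=cv2.resize(m[140:250,140:280],(400,314),interpolation=cv2.INTER_CUBIC)
c=cv2.resize(n[150:330,200:440],(266,200));d=m[100:280,250:450]
cv2.imwrite('pics/end.png',np.hstack([np.vstack([a,np.zeros((180,400,3),np.uint8)]),np.vstack([b,np.hstack([c,cv2.resize(d,(134,134)).repeat(1,0) if 0 else cv2.resize(d,(134,200))]),np.zeros((66,400,3),np.uint8)])]))"
```

```text
clock: 44.08
tool_pos: [0.5094, 0.243, 0.2575]
orientation: [0.765, 0.643, 0.004, 0.002]
wrist_force: [0.9, 0.3, 0.4]
gripper_width: 0.499
grasp_force: 0.0
clock: 45.45
tool_pos: [0.4341, -0.1736, 0.2527]
orientation: [0.767, 0.642, -0.0, -0.001]
wrist_force: [-0.5, 0.9, -0.4]
gripper_width: 0.5
grasp_force: 0.0
45.5 [ 0.4341 -0.1736  0.2527] psi 1.393 w 43.5 g 0.0 F [-0.5  0.9 -0.4]
```

View pics/end.png

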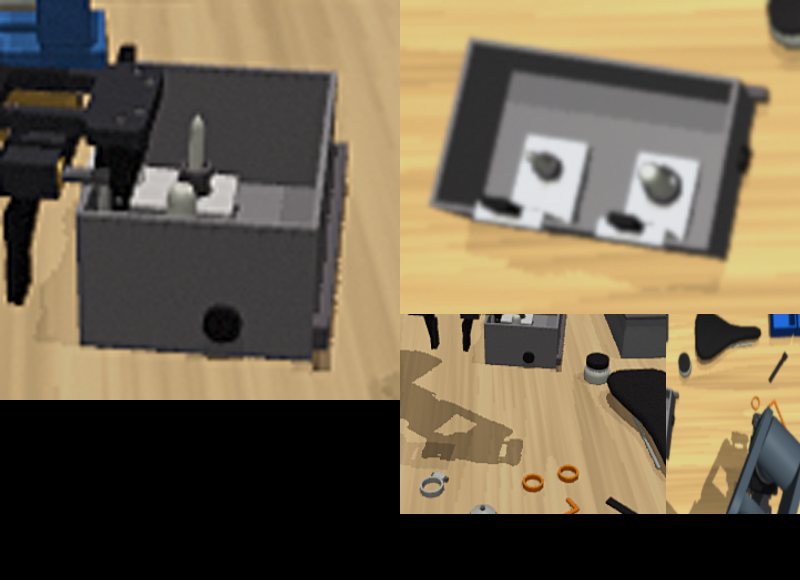

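Both hangers hang on the −x rim with their rings on the posts (top panel (545,165) and (660,185)). The bystanders are in place and no dark rings are left on the table. Handing in.

```bash
python3 -c "
from station import ticket
print(ticket.sign_off())"
```

```text
the job is handed in; nothing more can be done
None
```

The job is handed in at about 45 s: both hangers hang on the bin's −x rim with all four spacers present (two wide, two small) on their posts, and no bystander was touched. The hand-in returned no verdict.

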